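# Swap a charged battery pack into a lamp supply and latch its gate

## Robot

A 6-joint arm with a two-finger parallel gripper is mounted at the origin on a cart in front of the work surface, level with it; the furniture and walls round the work are solid. World frame = base frame: x ahead of the robot, y to its left, z up, the work surface at z = 0. Lengths are in m, angles in degrees, forces in N, time in s.
With the tool pointing down it reaches from about 0.375 to 0.9 m from the base axis. Payload 3.1 kg.
Tool frame: the origin (TCP) lies on the centre line of the jaws, within the pads' length; the fingertips stand 8 mm ahead of it and the grasp point (between the pads) lies 11 mm behind it; y points along the fingers, x is the direction in which the jaws open and shut, and the axes are right-handed (so a half turn about y gives the same grasp; the last joint's range is limited). The gripper opens to 87 mm and grips with 3 to 60 N. Pads are 19 mm wide; open, the fingers measure 117 mm over their backs; the gripper's body (75 mm by 190 mm) begins 51 mm behind the grasp point.
Start: joints at [54.116, 30.224, 82.088, -0, 67.689, -10.227], TCP at [0.271, 0.563, 0.231] pointing down, gripper open.
Joint ranges: [-176.69, 176.69], [-43.24, 126.21], [12.49, 139.97], [-82, 262], [0, 151.66], [-163.58, 163.58]. Speed limits (degrees/s): [159.86, 159.86, 180, 180, 180, 180].

## Interface

Orientations are given as a 3x3 rotation matrix whose columns are the frame's x, y, z axes.
In Python, from rig import read_state, imaging, job, spotter gives the robot as it stands.
- The arm moves only by the tool apply_moves, never from a script. Its argument "steps" is a list of rows, each an object of numbers: "x", "y", "z": the shift along the world's x, y, z in mm; "spin": the turn about the world's z in rad. In form: [{"x": .., "y": .., "z": .., "spin": ..}, ...]. A call has 1 to 12 rows; each row shifts and turns the pose as measured when the row begins; what a row does not reach is not made up. A row lasts 1/10 s, in which the tool goes at most 50 mm and 8.59 degrees, less where a joint would pass 70% of its speed; a pose out of reach is approached as far as the arm can. A call is refused whole if a number of a shift passes 50 or a number of a turn 0.15, either way. A call with a gripper value outside its range is refused whole. "grip" is the finger opening in mm, from 0 to 87, set as the call begins (left out, the last holds). The fingers move at their own pace and stop on an object; the grip force is fixed at half the most. Time passes only in rows, so rows that do not move let the fingers close. It gives the time, the measured TCP pose, the force and the opening at its end, in the units of the state.
- read_state(): the state, without advancing time (a new reading comes with each control period).
- imaging.capture(name): name is "scene" or "top"; returns the picture (480x640x3 uint8, red, green, blue); there is no depth.
- imaging.camera_params(name): a dict with "fov_y" (degrees; the focal length in pixels is half the picture's height over the tangent of half this angle, whatever the lens; pixels are square), "cx", "cy" (the principal point, pixels), "dist" ([k1, k2, p1, p2, k3] as OpenCV has them; the pictures are not rectified), "R" (3x3) and "t" (3): a world point X has camera coordinates R X + t. Camera axes: x right, y down, z forward; pixel columns grow to the right and rows downward; lengths in m; the calibration is good to about 2 mm. A picture is of the moment at which its call begins. camera_params takes no time and is no camera call.
- job.hand_in(): hands the job in, once; it reports no verdict.
Trained networks look in the newest picture that a camera, given by its name, has taken for a name from the list of things; names that differ only in an ending like _2 or _b are one class to them, and where a whole thing is asked for, a point or a joint stands for the part that bears it (a point fixed in the world has none). Each returns a list of dicts, best first, with "score" (0 to 1); they miss things now and then, are a little off and sometimes report something else, mostly with a low value. They report only what shows in the picture. A call takes as long as a camera call. They do not tell look-alikes from the thing itself.
- spotter.cut_out(name, camera): "mask" (480x640 bool, what is visible of it) and "rect" ([left, top, width, height] in pixels, round what is visible of it).
The state is a dict: "time_s": time; "joint_positions": joint angles; "qvel": joint speeds; "tau": joint torques, N m; "position": TCP position; "tcp_rot": TCP orientation; "force": force on the tool from outside, world axes, zero at the start; "moment": the same for the moment, N m; "opening": opening from 0.0 (shut) to 1.0 (fully open).
Only numpy, scipy, OpenCV 4.12 (cv2) and the standard library are available. Lean on these libraries where they do the work, as an engineer would, in place of code of your own. Each camera call takes 0.05 s, during which the arm holds its last target.

## Task

Take the charged battery pack out of its charging cradle and load it into the battery bay of the lamp supply: since cradle and bay leave different pairs of its sides free, stand it upright on the open worktop on the way, let go and take it again by the other sides. Press it fully home in the bay, flush with the bay's walls, then push the sprung gate gently shut until its tongue snaps in behind the keeper and the gate stays closed by itself. Do not drop the pack, and leave the other things on the bench where they are.

Things in the scene. Friction and masses are not known exactly. Their poses are not given: they have to be found in the camera images.
- pack_center (a point): Centre of the battery pack, a grey block with grip ridges on its upright sides: 44 mm along its own x, 56 mm along its own y, 60 mm tall (z up), 0.13 to 0.21 kg. The point is half-way up. Half a turn about z makes no difference. It starts upright in the cradle.
- pack: The same battery pack; origin at the centre of its underside. The worktop between cradle and bay is kept free to put it down (round x = 0.48, y = 0.05).
- cradle: Black charging cradle, fixed, 74 x 76 mm; origin at the centre of its underside. The pack stands in it 8 mm above the worktop, axes parallel. Walls 72 mm high (4 mm above the pack's top) cover the pack's x sides, no room for fingers there; its y sides (56 mm apart) are free but for a lip up to 12 mm above the worktop.
- bay: Lamp supply, fixed: base with the open-topped battery bay in front, case 62 mm high behind (60 to 90 mm along its own +x). Origin on the worktop under the bay's middle; x points from the gate side to the case, y left seen from the gate, z up. Bay floor 8 mm above the worktop, wall tops 68 mm, level with a pack fully home; tops flared 4 mm outwards over the upper 12 mm.
- bay_seat (a point): Where the pack's centre lies when fully home, 38 mm above the worktop, axes as the bay's; pack x along bay x, either way round. Walls at +y and -y, 59 mm apart, no room for fingers. Corner posts at front and back, 47 mm apart, leave gaps 43 mm wide for one finger in front of and one behind the pack (38 mm free behind it).
- bay_roller (a point): Sprung roller in the bay's +y wall, 24 mm above the worktop (point on its axis). It rubs on the pack, which therefore may stop up to about 20 mm short of the floor and must be pressed down the rest of the way, with up to about 15 N.
- gate (a joint): Angle of the steel gate before the bay (rad): 0 closed, across the front; 1.4 to 1.75 open, standing out towards the bay's -x. A spring opens it (0.3 N m near 0): let go unlatched it swings open. It can be pushed past 0 to a yielding stop at -0.03; latched it springs back to about 0.01. Latching takes up to about 15 N at gate_push.
- gate_hinge (a point): Point on the gate's upright hinge axis, at the bay's front right (-y) corner, 40 mm above the worktop. The gate is 94 mm long from here, 8 mm thick, 12 to 75 mm above the worktop. A lip inside its upper edge (underside 71 mm up) reaches 18 mm inwards over the pack's front edge: a pack over 3 mm proud blocks it.
- gate_push (a point): Good place to push: on the gate's outer face, 60 mm from the hinge axis, 4 mm outside the plate's middle plane, 40 mm above the worktop. Axes are the gate's: x inwards through the plate (the way to push), y along the plate away from the hinge.
- tongue (a joint): How far the gate's sloped sprung tongue is pushed in (m): 0 fully out, 0.008 at most. It sticks out 7 mm from the gate's free edge, rides over the keeper (fixed steel bar at the bay's front left) in the last 0.15 rad or so of closing, and is back near 0 once snapped in behind it.
- petri_dish: Bystander, leave alone: round covered petri dish, 60 mm across, 14 high; origin at the centre of its underside.
- vial_a: Bystander, leave alone: screw-cap vial, 22 mm across, 47 high; origin at the centre of its underside.
- vial_b: Bystander, leave alone: screw-cap vial, 22 mm across, 47 high; origin at the centre of its underside.
- eyepiece: Bystander, leave alone: spare eyepiece standing on its barrel, 37 mm across, 44 high; origin at the centre of its underside.
- dust_cap: Bystander, leave alone: flat round cap, 36 mm across, 13 high; origin at the centre of its underside.
- screwdriver: Bystander, leave alone: small screwdriver lying flat, 146 mm long along its own y; origin at the centre of its underside.
- lens_blower: Bystander, leave alone: rubber lens blower standing, 49 mm across, 98 high; origin at the centre of its underside.
- spring_clamp: Bystander, leave alone: spring clamp lying flat, 31 x 87 x 14 mm, long along its own y; origin at the centre of its underside.
There are look-alikes about, which are no part of the job. What is meant by the pack is not pink or purple, and is the smaller of those in its own colour.

How it is judged (in metres and radians):
On the way, in this order (a step that is already met when the one before it is completed fails the run):
1. the pack stands upright on the open worktop, let go and at rest, clear of cradle and bay (contact force between the fingers and pack below 0.05 N and linear speed of pack below 0.02 m/s and height (world z) of pack_center below 0.035 m and angle between pack's own z axis and vertical below 0.08 rad and horizontal distance between pack_center and cradle above 0.06 m and horizontal distance between pack_center and bay_seat above 0.06 m), for 0.15 s.
2. the pack sits fully home in the bay, while the gate is still open (x of pack_center in the frame of bay between -0.0035 and 0.0035 m and y of pack_center in the frame of bay between -0.0035 and 0.0035 m and z of pack_center in the frame of bay between 0.0355 and 0.0402 m and angle between pack's own z axis and vertical below 0.06 rad and value of joint gate above 0.3 rad), for 0.2 s.
At the end, for the whole second after the job is handed in: The pack stands in the bay, its centre within 3.5 mm of the seat sideways and about 2 mm in height, upright within 0.06 rad, let go and at rest; the gate is shut (angle under 0.035 rad) and stays so by itself, its tongue sprung out again behind the keeper (pushed in by less than 3 mm) (x of pack_center in the frame of bay between -0.0035 and 0.0035 m and y of pack_center in the frame of bay between -0.0035 and 0.0035 m and z of pack_center in the frame of bay between 0.0355 and 0.0402 m and angle between pack's own z axis and vertical below 0.06 rad and contact force between the fingers and pack below 0.05 N and linear speed of pack below 0.02 m/s and value of joint gate below 0.035 rad and value of joint tongue below 0.003 m and velocity of joint gate below 0.05 rad/s); the robot touches nothing.
It fails at once if the pack is dropped or thrown (over 0.7 m/s, a fall of 25 mm, with no finger on it) (contact force between the fingers and pack below 0.01 N and linear speed of pack above 0.7 m/s).
It fails at once if the gate is forced (over 45 N on it) (contact force between any of the fingers, the arm and gate above 45 N).
It fails at once if a bystander is moved by more than 40 mm (distance of any of petri_dish, vial_a, vial_b, eyepiece, dust_cap, screwdriver, lens_blower, spring_clamp from where it was at the start of the episode above 0.04 m).
It also fails if it takes over 70 s, if anything falls off the work surface, if the arm or the gripper's body presses on something with over 40 N, if the wrist force passes 120 N, or if a joint passes its speed limit or range.

## Working session

There is one attempt and no reset: what is moved stays moved. The work goes in short steps, Python scripts to look and compute and a tool call to move; the robot and the scene stay as the last step left them, time stands still between calls to the robot, and variables do not carry over. Pictures are saved under pics/ and viewed, and the job is handed in when it is done.

Besides the shell and the picture viewer there is one more tool, called after ">>>" in YAML: its name, and indented under it one key for each argument. apply_moves: Moves the arm, as the interface text tells. Its arguments: {"type":"object","properties":{"steps":{"type":"array"},"grip":{"type":"number"}},"required":["steps"]}

```bash
ls; mkdir -p pics; python3 - <<'E'
from rig import read_state, imaging, job, spotter
import cv2
s=read_state(); print(s)
for n in("scene","top"):
    p=imaging.capture(n); cv2.imwrite(f"pics/{n}0.png",p[:,:,::-1]); print(imaging.camera_params(n))
E
```

```text
pics
{'time_s': 0.0, 'joint_positions': array([ 5.41171534e+01,  3.02754686e+01,  8.21570328e+01, -1.19223292e-03,
        6.76865765e+01, -1.02275622e+01]), 'qvel': array([ 0.06341287, -0.07162164, -0.0457172 ,  0.04473085, -0.06814238,
       -0.06505296]), 'tau': array([ 1.55240377e-04, -4.40031481e+01, -1.76594567e+01,  6.33471622e-02,
        5.80430555e-02, -1.31845413e-04]), 'position': array([0.27015741, 0.56281123, 0.2296055 ]), 'tcp_rot': array([[ 4.32947350e-01, -1.20255625e-03, -9.01418408e-01],
       [ 9.01416882e-01, -1.69515686e-03,  4.32948878e-01],
       [-2.04869098e-03, -9.99997840e-01,  3.50090839e-04]]), 'force': array([-0.07968742, -0.80968829,  0.83705615]), 'moment': array([ 0.05622432, -0.0177716 ,  0.0131702 ]), 'opening': 1.0049352157083942}
{'fov_y': 43.74049340748907, 'cx': 320.8622338392942, 'cy': 233.36996480559034, 'dist': array([0.0435821, 0.       , 0.       , 0.       , 0.       ]), 'R': array([[ 0.76861605, -0.63958481,  0.01267408],
       [-0.36471504, -0.45439828, -0.81271468],
       [ 0.52555904,  0.62004312, -0.58252401]]), 't': array([-0.29152939,  0.32658142,  1.35554534])}
{'fov_y': 52.56111758891288, 'cx': 315.0245590632079, 'cy': 235.07447912756717, 'dist': array([-0.13384018,  0.        ,  0.        ,  0.        ,  0.        ]), 'R': array([[-0.01296816, -0.9996319 , -0.02383041],
       [-0.98811809,  0.01646172, -0.15281248],
       [ 0.15314852,  0.02156556, -0.98796784]]), 't': array([0.19886473, 0.50835357, 1.36515206])}
```

View pics/scene0.png

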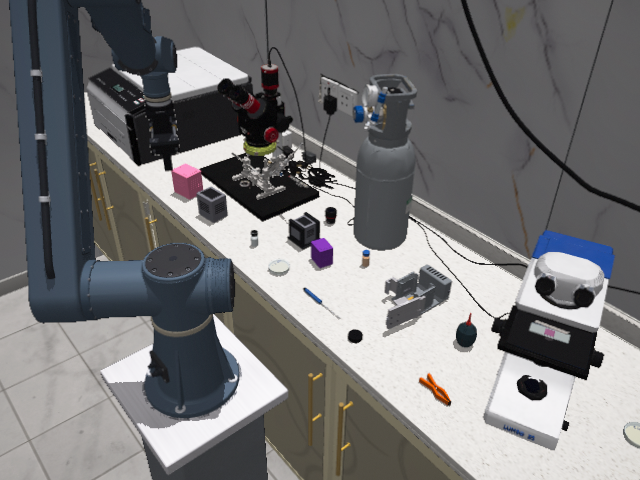

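View pics/top0.png

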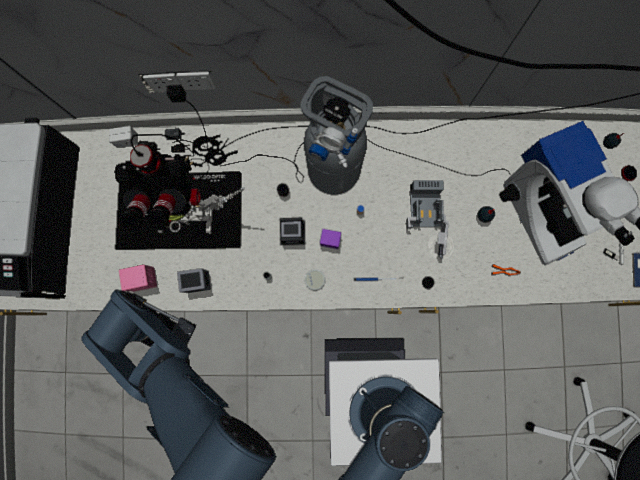

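The candidates in the top view are the pink block (137,278), a free-standing grey block (193,280), a grey block in the black frame (292,231) and a purple block (331,239). The pack should be the smaller grey one, in the cradle at (292,231). I'll check this with crops and the detector.

```bash
cat > h.py <<'E'
from rig import read_state, imaging, job, spotter
import cv2, numpy as np
def K(n):
    p=imaging.camera_params(n); f=240/np.tan(np.radians(p['fov_y']/2))
    return p,np.array([[f,0,p['cx']],[0,f,p['cy']],[0,0,1]])
def proj(n,X):
    p,k=K(n); return cv2.projectPoints(np.atleast_2d(np.float64(X)).reshape(-1,1,3),cv2.Rodrigues(p['R'])[0],p['t'],k,p['dist'])[0].reshape(-1,2)
def unproj(n,uv,z):
    p,k=K(n); u=cv2.undistortPoints(np.float64(uv).reshape(-1,1,2),k,p['dist']).reshape(-1,2)
    d=np.c_[u,np.ones(len(u))]@p['R']; c=-p['R'].T@p['t']
    z=np.broadcast_to(z,len(u)); return c+d*((z-c[2])/d[:,2])[:,None]
def crop(n,name,x0,y0,w,h,s,img=None):
    if img is None: img=imaging.capture(n)
    c=cv2.resize(img[y0:y0+h,x0:x0+w],None,fx=s,fy=s,interpolation=cv2.INTER_CUBIC)
    cv2.imwrite(f"pics/{name}.png",c[:,:,::-1]); return img
E
python3 - <<'E'
from h import *
a=crop("top","t1",170,200,180,110,4.4)
for nm in ("pack","cradle","bay","gate"):
    for r in spotter.cut_out(nm,"top"): print(nm,round(r['score'],2),r['rect'],unproj("top",[[r['rect'][0]+r['rect'][2]/2,r['rect'][1]+r['rect'][3]/2]],.06).round(3), r['mask'].sum())
crop("top","t2",390,165,90,110,5.4,a)
b=crop("scene","s1",180,170,170,110,4.6)
crop("scene","s2",370,250,100,80,7,b)
for nm in ("pack","cradle","bay","gate"):
    for r in spotter.cut_out(nm,"scene"): print(nm,round(r['score'],2),r['rect'])
E
```

```text
pack 0.65 [320.9, 226.1, 23.1, 22.8] [[0.501 0.141 0.06 ]] 363
pack 0.58 [173.3, 266.4, 36.9, 25.5] [[0.387 0.545 0.06 ]] 701
pack 0.58 [120.2, 265.1, 37.6, 25.5] [[0.391 0.703 0.06 ]] 846
pack 0.53 [282.4, 221.6, 18.0, 13.6] [[0.529 0.258 0.06 ]] 313
cradle 0.91 [278.8, 217.7, 27.6, 28.2] [[0.519 0.255 0.06 ]] 371
bay 0.65 [405.9, 179.5, 44.2, 80.1] [[ 0.548 -0.135  0.06 ]] 1842
gate 0.65 [439.1, 223.2, 8.3, 36.0] [[ 0.485 -0.176  0.06 ]] 274
gate 0.39 [422.6, 275.2, 10.4, 13.5] [[ 0.369 -0.126  0.06 ]] 121
gate 0.23 [479.2, 205.9, 15.8, 14.1] [[ 0.565 -0.309  0.06 ]] 221
gate 0.21 [278.7, 185.7, 9.3, 13.3] [[0.635 0.281 0.06 ]] 148
pack 0.93 [311.6, 239.3, 23.2, 28.5]
pack 0.83 [169.8, 163.3, 33.8, 37.5]
pack 0.75 [195.5, 186.5, 34.3, 35.8]
pack 0.74 [295.8, 215.8, 23.3, 26.8]
cradle 0.62 [286.8, 212.6, 36.7, 34.7]
bay 0.57 [381.8, 264.5, 68.8, 62.4]
bay 0.57 [325.4, 203.6, 10.1, 20.0]
gate 0.9 [384.9, 297.6, 36.7, 29.7]
```

View pics/t1.png

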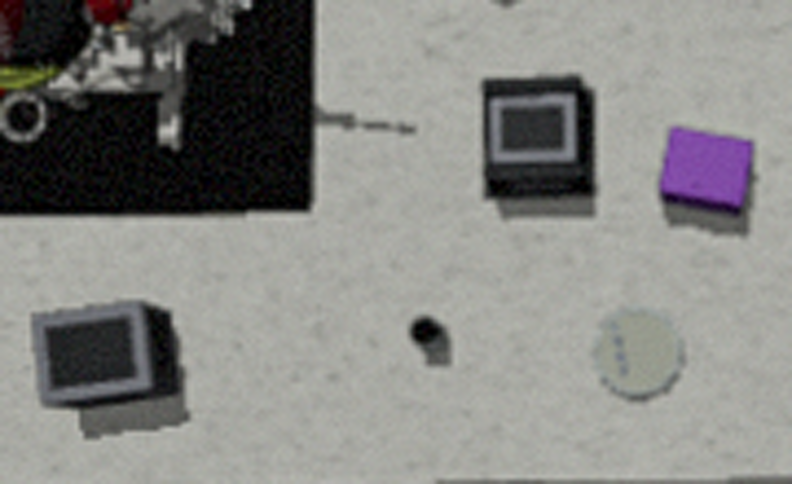

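View pics/t2.png

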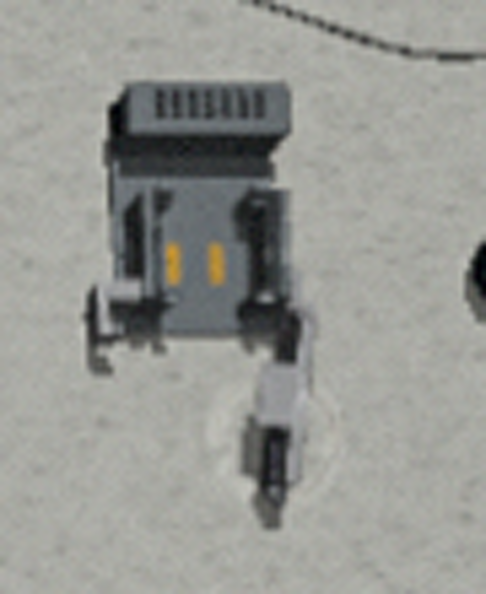

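View pics/s1.png

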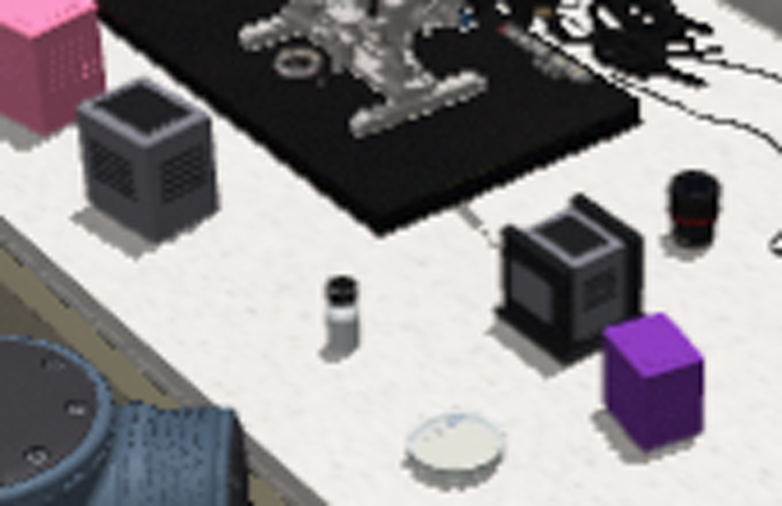

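View pics/s2.png

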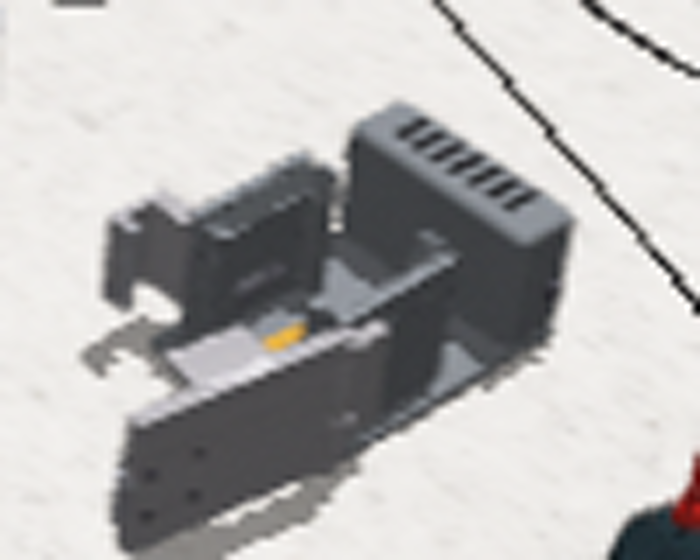

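The grey block in the black cradle at (292,231) is smaller than the free one at (193,280), so that's the pack. Its covered sides face ±x and its free sides face ±y. I'll measure it now.

```bash
cat >> h.py <<'E'
def Rz(a): c,s=np.cos(a),np.sin(a); return np.array([[c,-s,0],[s,c,0],[0,0,1]])
def box(x0,x1,y0,y1,z0,z1):
    P=np.array([[x,y,z] for z in(z0,z1) for x,y in((x0,y0),(x1,y0),(x1,y1),(x0,y1))])
    E=[(i,(i+1)%4) for i in range(4)]+[(4+i,4+(i+1)%4) for i in range(4)]+[(i,i+4) for i in range(4)]
    return P,E
def overlay(n,name,boxes,x0,y0,w,h,s,img):
    c=cv2.resize(img[y0:y0+h,x0:x0+w],None,fx=s,fy=s,interpolation=cv2.INTER_CUBIC)[:,:,::-1].copy()
    for (P,E),col in boxes:
        q=((proj(n,P)-[x0,y0]+.5)*s-.5)
        for a,b in E: cv2.line(c,tuple(int(v) for v in np.round(q[a]*16)),tuple(int(v) for v in np.round(q[b]*16)),col,1,cv2.LINE_AA,4)
    cv2.imwrite(f"pics/{name}.png",c)
def mean(n,k=4): return np.mean([imaging.capture(n).astype(np.float32) for _ in range(k)],0).astype(np.uint8)
E
python3 - <<'E'
from h import *
t=mean("top");s=mean("scene"); np.savez("im0.npz",top=t,scene=s)
# pack top light border mask
for n,im,r in(("top",t,(270,210,50,45)),("scene",s,(284,205,45,48))):
    x0,y0,w,h=r
    g=cv2.cvtColor(im,cv2.COLOR_RGB2GRAY)[y0:y0+h,x0:x0+w]
    if n=="top": print(g[3:36,6:40])
x,y,a=0.522,0.255,0.0
B=[(box(-.022,.022,-.028,.028,.008,.068),(0,255,0)),(box(-.037,.037,-.038,.038,0,.072),(0,0,255))]
def tr(b): (P,E),c=b; return (P@Rz(a).T+[x,y,0],E),c
overlay("top","o1",[tr(b) for b in B],265,205,60,50,12,t)
overlay("scene","o1s",[tr(b) for b in B],278,200,60,55,12,s)
E
```

```text
[[168 169 172 ... 168 167 165]
 [171 170 171 ... 168 167 166]
 [170 170 174 ... 172 171 168]
 ...
 [173 174 172 ... 172 171 171]
 [172 169 169 ... 173 171 168]
 [166 168 166 ... 174 171 168]]
```

View pics/o1.png

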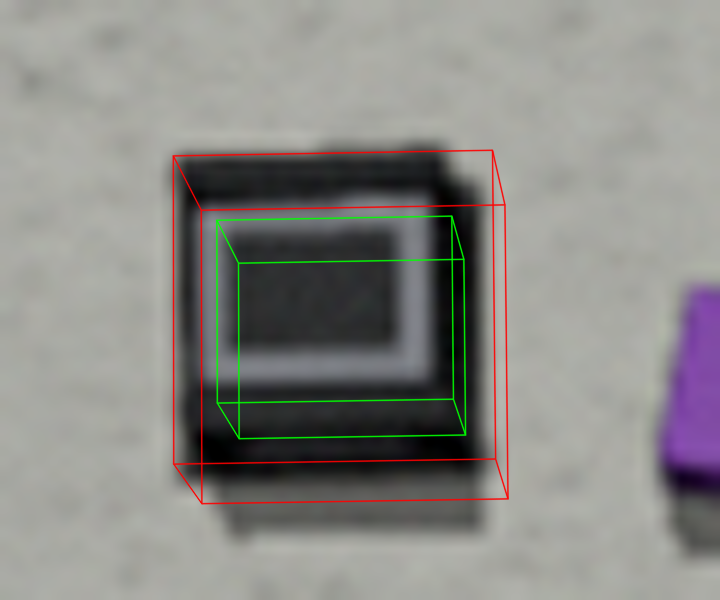

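View pics/o1s.png

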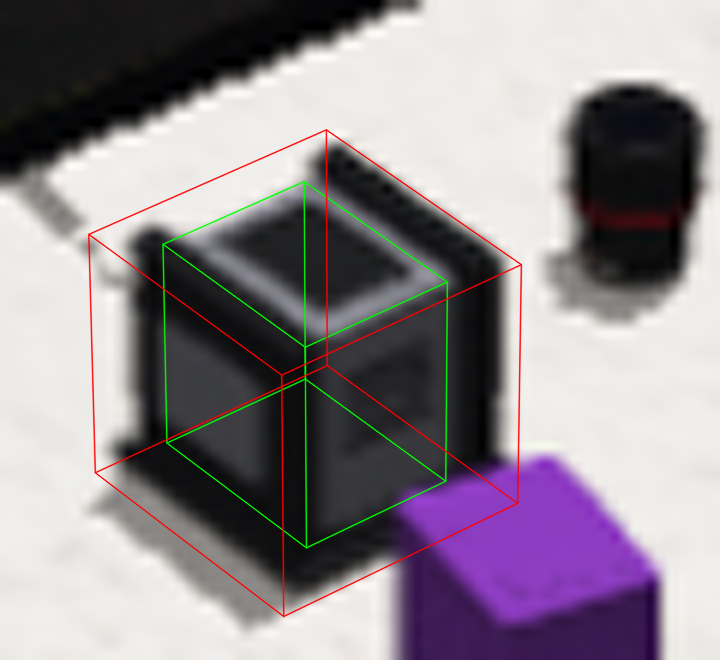

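```bash
python3 - <<'E'
from h import *
from scipy.optimize import least_squares
px=lambda q,o,s=12:(np.array(q)+.5)/s-.5+np.array(o)
T=px([[202,383],[433,380],[430,206],[200,209]],(265,205))  # corners (-x,+y),(-x,-y),(+x,-y),(+x,+y)
L=np.array([[-.022,.028,.068],[-.022,-.028,.068],[.022,-.028,.068],[.022,.028,.068]])
print(unproj("top",T,.068).round(4))
r=least_squares(lambda p:(proj("top",L@Rz(p[2]).T+[p[0],p[1],0])-T).ravel(),[.52,.26,0]); print(r.x,r.fun.round(2))
d=np.load("im0.npz")
x,y,a=r.x
def tr(b): (P,E),c=b; return (P@Rz(a).T+[x,y,0],E),c
B=[(box(-.022,.022,-.028,.028,.008,.068),(0,255,0)),(box(-.037,.037,-.038,.038,0,.072),(0,0,255))]
overlay("top","o2",[tr(b) for b in B],265,205,60,50,12,d['top'])
overlay("scene","o2s",[tr(b) for b in B],278,200,60,55,12,d['scene'])
E
```

```text
[[0.5047 0.2865 0.068 ]
 [0.5046 0.2317 0.068 ]
 [0.5464 0.232  0.068 ]
 [0.5467 0.2869 0.068 ]]
[0.52560516 0.25928738 0.00103816] [-0.26  0.41  0.15  0.32  0.26 -0.42 -0.14 -0.31]
```

View pics/o2.png

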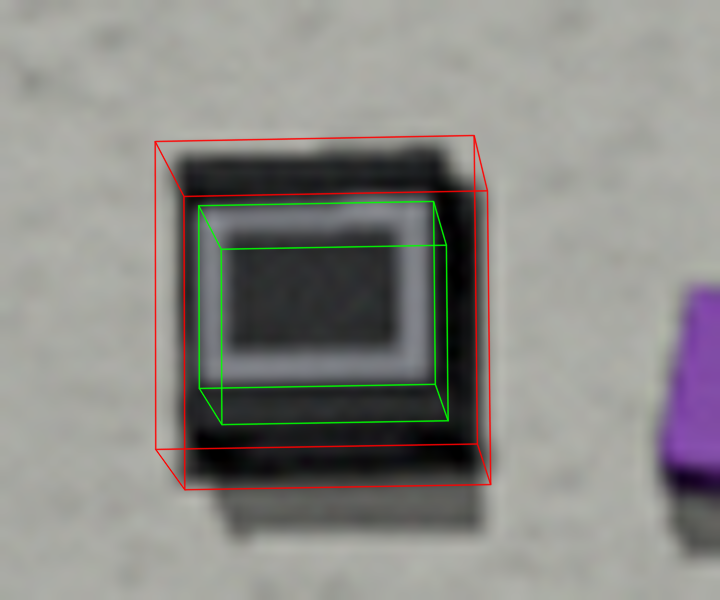

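View pics/o2s.png

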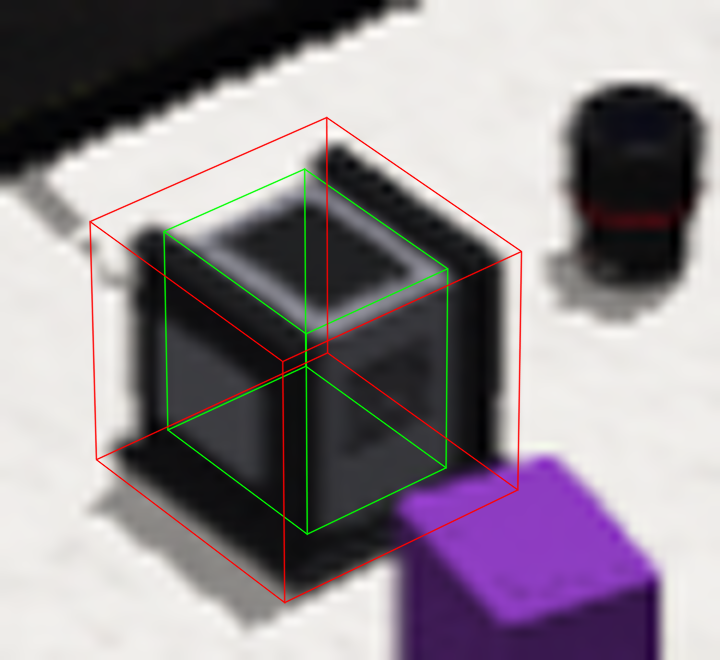

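>>> apply_moves:
  grip: 87
  steps:
    - {"x": 20,"y": -45,"z": 0,"spin": 0.1}
    - {"x": 20,"y": -45,"z": 0,"spin": 0.1}
    - {"x": 20,"y": -45,"z": 0,"spin": 0.1}
    - {"x": 20,"y": -45,"z": 0,"spin": 0.1}
    - {"x": 20,"y": -45,"z": 0,"spin": 0.05}
    - {"x": 20,"y": -45,"z": 0,"spin": 0}
    - {"x": 40,"y": -12,"z": 0,"spin": 0}
    - {"x": 40,"y": -12,"z": 0,"spin": 0}
    - {"x": 30,"y": -6,"z": 0,"spin": 0}
    - {"x": 0,"y": 0,"z": 0,"spin": 0}

```text
time_s: 2.0
position: [0.5059, 0.2543, 0.2322]
tcp_rot: [[-0.026, 0.004, -1.0], [1.0, 0.006, -0.026], [0.005, -1.0, -0.004]]
force: [-0.9, -0.1, 0.0]
opening: 1.003
```

```bash
python3 - <<'E'
from h import *
print(unproj("top",[[361,210],[267,276],[283,190]],[.047,.047,.04]).round(3))
print(unproj("top",[[320,228],[339,232],[342,248],[322,248]],.06).round(3))
E
```

```text
[[0.582 0.057 0.047]
 [0.394 0.33  0.047]
 [0.648 0.284 0.04 ]]
[[0.529 0.176 0.06 ]
 [0.516 0.122 0.06 ]
 [0.47  0.115 0.06 ]
 [0.471 0.172 0.06 ]]
```

>>> apply_moves:
  steps:
    - {"x": 18,"y": 3,"z": -40,"spin": -0.025}
    - {"x": 0,"y": 0,"z": -40,"spin": 0}
    - {"x": 0,"y": 0,"z": -20,"spin": 0}
    - {"x": 0,"y": 0,"z": 0,"spin": 0}

```text
time_s: 2.4
position: [0.5257, 0.2576, 0.1313]
tcp_rot: [[0.002, 0.009, -1.0], [1.0, 0.007, 0.003], [0.007, -1.0, -0.009]]
force: [0.0, -0.2, -0.4]
opening: 0.997
```

```bash
python3 - <<'E'
from h import *
crop("top","t3",240,180,110,90,7)
crop("scene","s3",250,150,110,110,5.4)
E
```

```text
(no output)
```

View pics/s3.png

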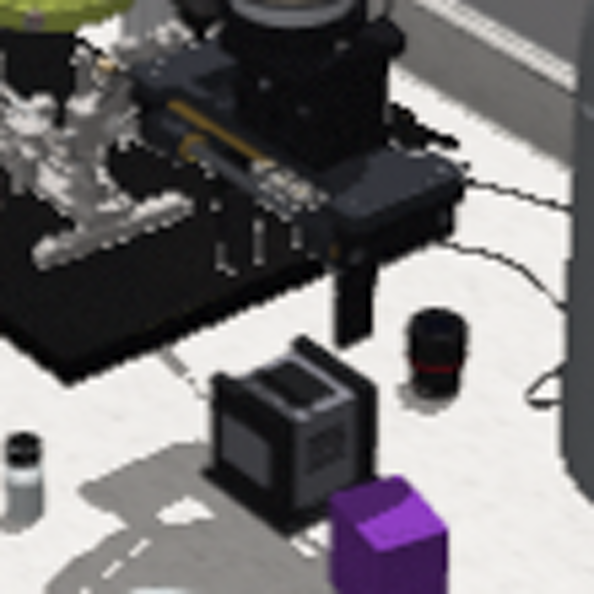

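The gripper straddles the cradle along y, with its −y finger above the gap by the free side at crop pixel (355,345). Next I descend.

>>> apply_moves:
  steps:
    - {"x": 0,"y": 0,"z": -35,"spin": 0}
    - {"x": 0,"y": 0,"z": -30,"spin": 0}
    - {"x": 0,"y": 0,"z": -10,"spin": 0}
    - {"x": 0,"y": 0,"z": 0,"spin": 0}

```text
time_s: 2.9
position: [0.5321, 0.2611, 0.0654]
tcp_rot: [[-0.0, 0.03, -1.0], [1.0, 0.013, 0.0], [0.013, -0.999, -0.03]]
force: [0.1, -0.8, -0.9]
opening: 1.001
```

```bash
python3 - <<'E'
from h import *
s=read_state(); print(s['position'],s['tcp_rot'].round(4),s['joint_positions'],s['qvel'].round(2))
E
```

```text
[0.53212864 0.26107497 0.06540006] [[-2.000e-04  2.970e-02 -9.996e-01]
 [ 9.999e-01  1.320e-02  2.000e-04]
 [ 1.320e-02 -9.995e-01 -2.970e-02]] [ 15.19389026  40.30146572  95.37111556   0.42357402  42.48894062
 -75.11447268] [ 0.33 -1.43 -0.69 -0.04  0.58  0.17]
```

>>> apply_moves:
  steps:
    - {"x": 0,"y": 0,"z": 0,"spin": 0}
    - {"x": 0,"y": 0,"z": 0,"spin": 0}

```text
time_s: 3.1
position: [0.5339, 0.2619, 0.0686]
tcp_rot: [[-0.001, 0.034, -0.999], [1.0, 0.015, -0.0], [0.015, -0.999, -0.034]]
force: [-0.6, -0.8, -0.3]
opening: 1.0
```

```bash
python3 - <<'E'
from h import *
s=read_state(); print(s['position'],s['tcp_rot'].round(4),s['joint_positions'],s['qvel'].round(2))
E
```

```text
[0.5338511  0.26188604 0.06855855] [[-7.000e-04  3.440e-02 -9.994e-01]
 [ 9.999e-01  1.460e-02 -2.000e-04]
 [ 1.460e-02 -9.993e-01 -3.440e-02]] [ 15.22529787  40.0379056   95.2308262    0.42580287  42.60924852
 -75.11058279] [ 0.13 -1.31 -0.76 -0.06  0.47 -0.05]
```

```bash
cat >> h.py <<'E'
def st():
    s=read_state(); print(round(s['time_s'],2),s['position'].round(4),'ptg',s['tcp_rot'][:,1].round(4),'yaw',round(float(np.degrees(np.arctan2(s['tcp_rot'][1,0],s['tcp_rot'][0,0]))),2),'q',s['joint_positions'].round(2),'qv',s['qvel'].round(2),'F',s['force'].round(1),'op',round(s['opening']*87,1))
E
python3 - <<'E'
from h import *
for i in range(8): imaging.capture("top"); st()
E
```

```text
3.15 [0.5342 0.262  0.0688] ptg [ 0.0352  0.0148 -0.9993] yaw 90.04 q [ 15.22  40.02  95.22   0.43  42.59 -75.11] qv [-0.11  0.23  0.07 -0.06 -0.45 -0.04] F [ 0.1 -0.1 -0.2] op 87.3
3.2 [0.534  0.2619 0.0686] ptg [ 0.0349  0.0147 -0.9993] yaw 90.04 q [ 15.22  40.04  95.23   0.42  42.58 -75.11] qv [ 0.02  0.45  0.39  0.07 -0.2  -0.07] F [ 0.6  0.2 -0.3] op 86.8
3.25 [0.5337 0.2618 0.0682] ptg [ 0.0342  0.0145 -0.9993] yaw 90.04 q [ 15.22  40.07  95.25   0.42  42.58 -75.11] qv [-0.1   0.56  0.39 -0.03 -0.1   0.  ] F [-0.5  0.1 -0.9] op 86.8
3.3 [0.5335 0.2617 0.0679] ptg [ 0.0336  0.0143 -0.9993] yaw 90.03 q [ 15.21  40.09  95.26   0.42  42.58 -75.11] qv [-0.02  0.48  0.28  0.06 -0.07  0.08] F [-0.1 -0.5 -0.4] op 86.9
3.35 [0.5333 0.2616 0.0677] ptg [ 0.033   0.0142 -0.9994] yaw 90.03 q [ 15.21  40.11  95.28   0.42  42.57 -75.11] qv [-0.09  0.32  0.22  0.02 -0.01  0.05] F [ 0.8 -0.7  0.4] op 87.0
3.4 [0.5331 0.2615 0.0674] ptg [ 0.0325  0.014  -0.9994] yaw 90.03 q [ 15.21  40.13  95.29   0.42  42.57 -75.11] qv [ 0.06  0.31  0.28 -0.03 -0.19  0.04] F [-0.2  0.2 -0.8] op 86.6
3.45 [0.5331 0.2615 0.0672] ptg [ 0.0323  0.014  -0.9994] yaw 90.03 q [ 15.21  40.15  95.29   0.42  42.57 -75.11] qv [-0.07  0.32  0.02 -0.11  0.04  0.05] F [ 0.  -0.6 -0.2] op 87.1
3.5 [0.533  0.2615 0.0671] ptg [ 0.032   0.0139 -0.9994] yaw 90.03 q [ 15.21  40.16  95.3    0.43  42.56 -75.11] qv [ 0.05  0.27 -0.   -0.02  0.08 -0.01] F [-0.2  0.3  0.4] op 87.4
```

>>> apply_moves:
  steps:
    - {"x": 0,"y": 0,"z": 0,"spin": 0}

```text
time_s: 3.6
position: [0.5329, 0.2615, 0.067]
tcp_rot: [[-0.0, 0.032, -0.999], [1.0, 0.014, -0.0], [0.014, -0.999, -0.032]]
force: [-0.0, 0.4, -0.2]
opening: 1.001
```

```bash
python3 - <<'E'
from h import *
st()
E
```

```text
3.6 [0.5329 0.2615 0.067 ] ptg [ 0.0318  0.0139 -0.9994] yaw 90.03 q [ 15.21  40.16  95.3    0.43  42.57 -75.11] qv [-0.09  0.01 -0.1  -0.02  0.08  0.01] F [-0.   0.4 -0.2] op 87.1
```

>>> apply_moves:
  steps:
    - {"x": 0,"y": 0,"z": 40,"spin": 0}
    - {"x": 0,"y": 0,"z": 40,"spin": 0}
    - {"x": 0,"y": 0,"z": 0,"spin": 0}
    - {"x": 0,"y": 0,"z": 0,"spin": 0}

```text
time_s: 4.0
position: [0.5313, 0.2608, 0.1471]
tcp_rot: [[-0.0, 0.026, -1.0], [1.0, 0.012, 0.0], [0.012, -1.0, -0.026]]
force: [0.5, 0.3, 0.2]
opening: 0.997
```

```bash
python3 - <<'E'
from h import *
st()
for i in range(6): imaging.capture("top")
st()
E
```

```text
4.0 [0.5313 0.2608 0.1471] ptg [ 0.0264  0.0123 -0.9996] yaw 90.0 q [ 15.19  33.19  92.66   0.36  52.51 -75.02] qv [ 0.05 -1.95 -1.72  0.08  0.09 -0.09] F [0.5 0.3 0.2] op 86.7
4.3 [0.5308 0.2606 0.1456] ptg [ 0.0237  0.0116 -0.9997] yaw 90.0 q [ 15.19  33.32  92.68   0.36  52.51 -75.02] qv [-0.01 -0.01 -0.18 -0.05  0.04 -0.02] F [ 0.1 -1.   0.4] op 87.0
```

>>> apply_moves:
  steps:
    - {"x": -4,"y": -2,"z": 50,"spin": 0}
    - {"x": 0,"y": 0,"z": 50,"spin": 0}
    - {"x": 0,"y": 0,"z": 50,"spin": 0}

```text
time_s: 4.6
position: [0.5192, 0.2562, 0.286]
tcp_rot: [[0.001, -0.006, -1.0], [1.0, 0.004, 0.001], [0.004, -1.0, 0.006]]
force: [1.3, -1.1, -0.4]
opening: 1.0
```

```bash
python3 - <<'E'
from h import *
st()
for i in range(4): imaging.capture("top")
st()
E
```

```text
4.6 [0.5192 0.2562 0.286 ] ptg [-0.0058  0.0036 -1.    ] yaw 89.95 q [ 15.06  23.33  84.87   0.3   72.07 -74.98] qv [-5.000e-02 -2.993e+01 -3.615e+01 -8.000e-02  6.739e+01  3.700e-01] F [ 1.3 -1.1 -0.4] op 87.0
4.8 [0.5208 0.2567 0.2872] ptg [ 0.0014  0.0056 -1.    ] yaw 89.96 q [ 15.07  23.22  84.84   0.3   71.78 -74.99] qv [-0.03  2.16  3.21 -0.08  0.09  0.02] F [-0.5  0.   0.3] op 87.1
```

>>> apply_moves:
  steps:
    - {"x": 0,"y": 0,"z": -50,"spin": 0}

```text
time_s: 4.9
position: [0.5251, 0.258, 0.2414]
tcp_rot: [[0.0, 0.015, -1.0], [1.0, 0.009, 0.001], [0.009, -1.0, -0.015]]
force: [1.7, 0.9, -0.7]
opening: 1.0
```

```bash
python3 - <<'E'
from h import *
st()
for i in range(8): imaging.capture("top");st()
E
```

```text
4.9 [0.5251 0.258  0.2414] ptg [ 0.0148  0.0092 -0.9998] yaw 89.98 q [ 15.08  26.02  88.03   0.32  65.   -75.03] qv [ -0.17  34.96  41.1    0.11 -69.85  -0.4 ] F [ 1.7  0.9 -0.7] op 87.0
4.95 [0.5168 0.2555 0.2289] ptg [-0.0097  0.0026 -0.9999] yaw 89.94 q [ 15.05  26.76  88.98   0.32  64.77 -75.03] qv [-0.05  1.47  4.3  -0.29 14.25  0.07] F [-2.4 -1.9 -4.8] op 87.4
5.0 [0.5151 0.2551 0.23  ] ptg [-0.0155  0.001  -0.9999] yaw 89.95 q [ 15.06  26.69  88.91   0.31  65.24 -75.02] qv [ 0.15 -2.43 -4.18 -0.05  4.71 -0.04] F [-1.4  0.2  0.5] op 86.7
5.05 [0.5169 0.2556 0.2326] ptg [-0.011   0.0022 -0.9999] yaw 89.95 q [ 15.07  26.56  88.67   0.32  65.35 -75.02] qv [ 0.09 -2.59 -4.7   0.04  0.3  -0.05] F [ 0.4  0.4 -0. ] op 86.6
5.1 [0.519  0.2562 0.2348] ptg [-0.0054  0.0038 -1.    ] yaw 89.96 q [ 15.06  26.44  88.47   0.32  65.34 -75.02] qv [ 0.01 -2.04 -3.45  0.05 -0.43 -0.02] F [-0.3  0.   0.6] op 87.1
5.15 [0.5204 0.2566 0.2364] ptg [-0.0013  0.0049 -1.    ] yaw 89.96 q [ 15.07  26.35  88.33   0.32  65.32 -75.03] qv [ 0.03 -1.64 -2.   -0.04 -0.3   0.08] F [ 0.5 -0.3  0.3] op 87.5
5.2 [0.5212 0.2569 0.2375] ptg [ 0.0014  0.0056 -1.    ] yaw 89.96 q [ 15.07  26.28  88.26   0.32  65.3  -75.03] qv [ 0.1  -1.09 -1.05 -0.01 -0.26 -0.05] F [-0.2 -0.4  0.1] op 87.3
5.25 [0.5216 0.2569 0.2381] ptg [ 0.0028  0.006  -1.    ] yaw 89.96 q [ 15.07  26.24  88.23   0.32  65.29 -75.02] qv [-0.01 -0.73 -0.25 -0.04 -0.13  0.06] F [-0.2  0.1  0.3] op 87.0
5.3 [0.5217 0.257  0.2384] ptg [ 0.0035  0.0062 -1.    ] yaw 89.97 q [ 15.07  26.21  88.22   0.32  65.28 -75.03] qv [-0.05 -0.4   0.16  0.02 -0.08 -0.03] F [ 0.6  1.  -0.1] op 86.6
```

>>> apply_moves:
  steps:
    - {"x": 1,"y": 0,"z": -50,"spin": 0}

```text
time_s: 5.4
position: [0.5292, 0.259, 0.1954]
tcp_rot: [[0.0, 0.022, -1.0], [1.0, 0.011, 0.0], [0.011, -1.0, -0.022]]
force: [1.6, 0.3, -0.8]
opening: 1.002
```

```bash
cat > w.py <<'E'
import sys
from h import *
for i in range(int(sys.argv[1]) if len(sys.argv)>1 else 7): imaging.capture("top")
st()
E
python3 w.py
```

```text
5.75 [0.524  0.2574 0.1906] ptg [ 0.0073  0.0072 -0.9999] yaw 89.97 q [ 15.05  29.63  90.89   0.34  58.97 -75.09] qv [ 0.05 -0.13  0.24  0.09 -0.27  0.03] F [-0.4 -0.  -1.3] op 86.9
```

>>> apply_moves:
  steps:
    - {"x": 1,"y": 0,"z": -50,"spin": 0}

```text
time_s: 5.85
position: [0.5319, 0.2595, 0.1481]
tcp_rot: [[-0.0, 0.027, -1.0], [1.0, 0.012, 0.0], [0.012, -1.0, -0.027]]
force: [1.7, 0.1, -1.1]
opening: 1.002
```

```bash
python3 w.py
```

```text
6.2 [0.5264 0.2578 0.1431] ptg [ 0.0114  0.0083 -0.9999] yaw 89.98 q [ 15.03  33.43  93.     0.37  52.82 -75.16] qv [ 0.07 -0.07  0.2   0.07 -0.36  0.02] F [-0.1  0.4  0.1] op 86.7
```

>>> apply_moves:
  steps:
    - {"x": 0,"y": 0,"z": -40,"spin": 0}

```text
time_s: 6.3
position: [0.532, 0.2596, 0.1094]
tcp_rot: [[-0.0, 0.027, -1.0], [1.0, 0.013, 0.0], [0.013, -1.0, -0.027]]
force: [1.6, -0.3, -0.6]
opening: 1.001
```

```bash
python3 w.py
```

```text
6.65 [0.5275 0.2582 0.1049] ptg [ 0.0144  0.0091 -0.9999] yaw 89.98 q [ 15.04  36.68  94.4    0.39  47.99 -75.2 ] qv [-0.1   0.24  0.15 -0.05 -0.2  -0.05] F [-0.1  0.4 -0.2] op 87.0
```

>>> apply_moves:
  steps:
    - {"x": -3,"y": 0,"z": -40,"spin": 0}

```text
time_s: 6.75
position: [0.5304, 0.2599, 0.0705]
tcp_rot: [[0.0, 0.029, -1.0], [1.0, 0.013, 0.0], [0.013, -0.999, -0.029]]
force: [1.0, -0.1, -0.3]
opening: 0.997
```

```bash
python3 w.py; python3 - <<'E'
from h import *
crop("top","t4",240,180,110,90,7)
crop("scene","s4",250,150,110,110,5.4)
E
```

```text
7.1 [0.5257 0.2585 0.0666] ptg [ 0.0172  0.0099 -0.9998] yaw 89.99 q [ 15.12  40.02  95.82   0.42  43.06 -75.17] qv [ 0.01 -0.09  0.1  -0.05 -0.19  0.05] F [-0.3  0.7  0.4] op 86.9
```

View pics/s4.png

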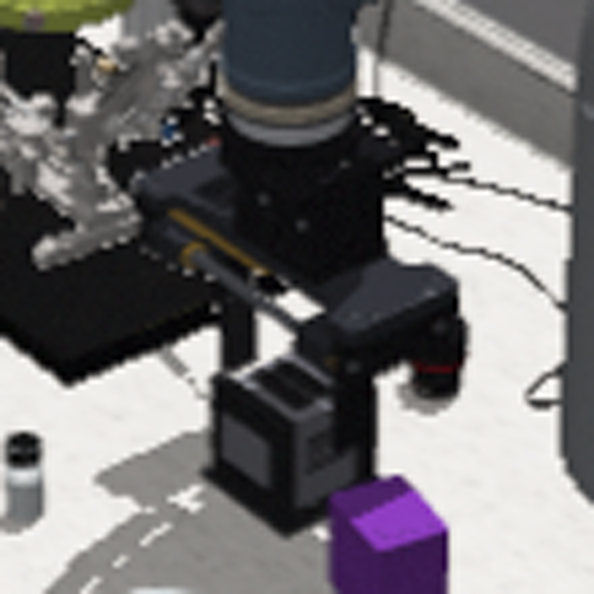

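Both fingers are beside the free sides: −y finger at crop (355,410), +y finger at (238,340). I go down and then close.

>>> apply_moves:
  steps:
    - {"x": -1,"y": 0,"z": -37,"spin": 0}

```text
time_s: 7.3
position: [0.5294, 0.2599, 0.034]
tcp_rot: [[-0.0, 0.029, -1.0], [1.0, 0.013, 0.0], [0.013, -0.999, -0.029]]
force: [1.9, 0.8, -0.7]
opening: 0.997
```

```bash
python3 w.py
```

```text
7.65 [0.5254 0.2587 0.0307] ptg [ 0.0192  0.0104 -0.9998] yaw 89.99 q [ 15.14  43.39  96.6    0.46  38.79 -75.19] qv [-0.02 -0.02  0.09 -0.1  -0.23 -0.11] F [-0.4  0.9  0.5] op 87.0
```

>>> apply_moves:
  grip: 40
  steps:
    - {"x": 0,"y": 0,"z": 0,"spin": 0}

```text
time_s: 7.75
position: [0.526, 0.2589, 0.0318]
tcp_rot: [[0.0, 0.021, -1.0], [1.0, 0.011, 0.0], [0.011, -1.0, -0.021]]
force: [0.1, 1.1, -0.4]
opening: 0.961
```

```bash
python3 w.py 4;python3 w.py 4; python3 w.py 4
```

```text
7.95 [0.5256 0.2588 0.0313] ptg [ 0.0201  0.0106 -0.9997] yaw 89.99 q [ 15.14  43.34  96.59   0.46  38.81 -75.2 ] qv [ 0.07  0.4   0.12  0.07  0.02 -0.  ] F [-1.2 -0.1 -0.6] op 70.6
8.15 [0.5255 0.2592 0.0309] ptg [ 0.0198  0.0115 -0.9997] yaw 89.95 q [ 15.16  43.38  96.58   0.54  38.78 -75.2 ] qv [ 0.05  0.1   0.2   1.4  -0.44 -0.09] F [ 0.6  2.4 -0.6] op 55.8
8.35 [0.5255 0.2592 0.0309] ptg [ 0.0198  0.0111 -0.9997] yaw 89.99 q [ 15.17  43.38  96.58   0.51  38.78 -75.2 ] qv [ 0.04  0.07  0.08  0.01 -0.04 -0.01] F [0.3 3.  2.5] op 55.7
```

Gripped: the opening is 55.7 mm, matching the 56 mm side. Now I lift.

>>> apply_moves:
  steps:
    - {"x": 0,"y": 0,"z": 40,"spin": 0}

```text
time_s: 8.45
position: [0.5239, 0.2585, 0.0665]
tcp_rot: [[-0.0, 0.013, -1.0], [1.0, 0.009, 0.0], [0.009, -1.0, -0.013]]
force: [2.3, -0.4, -1.2]
opening: 0.641
```

```bash
python3 w.py
```

```text
8.8 [0.5247 0.2587 0.0698] ptg [ 0.0177  0.0103 -0.9998] yaw 89.97 q [ 15.15  39.68  95.89   0.45  43.3  -75.14] qv [-0.01  0.16 -0.16  0.13  0.02  0.  ] F [ 0.1  0.6 -1.4] op 55.9
```

>>> apply_moves:
  steps:
    - {"x": 0,"y": 0,"z": 50,"spin": 0}

```text
time_s: 8.9
position: [0.5224, 0.2572, 0.1122]
tcp_rot: [[0.001, 0.006, -1.0], [1.0, 0.006, 0.001], [0.006, -1.0, -0.006]]
force: [1.0, 0.2, -1.6]
opening: 0.643
```

```bash
python3 w.py
```

```text
9.25 [0.5233 0.2583 0.1184] ptg [ 0.0145  0.0094 -0.9999] yaw 89.97 q [ 15.15  35.29  94.49   0.4   49.27 -75.08] qv [ 0.06  0.18 -0.06  0.09 -0.08 -0.  ] F [-0.3 -0.1 -1.9] op 55.9
```

>>> apply_moves:
  steps:
    - {"x": 0,"y": 0,"z": 40,"spin": 0}

```text
time_s: 9.35
position: [0.5184, 0.2568, 0.1526]
tcp_rot: [[0.001, -0.0, -1.0], [1.0, 0.005, 0.001], [0.005, -1.0, 0.0]]
force: [0.9, -0.6, -2.0]
opening: 0.64
```

```bash
python3 w.py; python3 - <<'E'
from h import *
crop("scene","s5",250,130,110,110,5.4)
E
```

```text
9.7 [0.522  0.2579 0.1569] ptg [ 0.0113  0.0085 -0.9999] yaw 89.97 q [ 15.15  32.06  92.96   0.37  54.23 -75.03] qv [ 0.03  0.28 -0.17 -0.    0.02  0.06] F [-0.3  0.8 -1.6] op 56.0
```

View pics/s5.png

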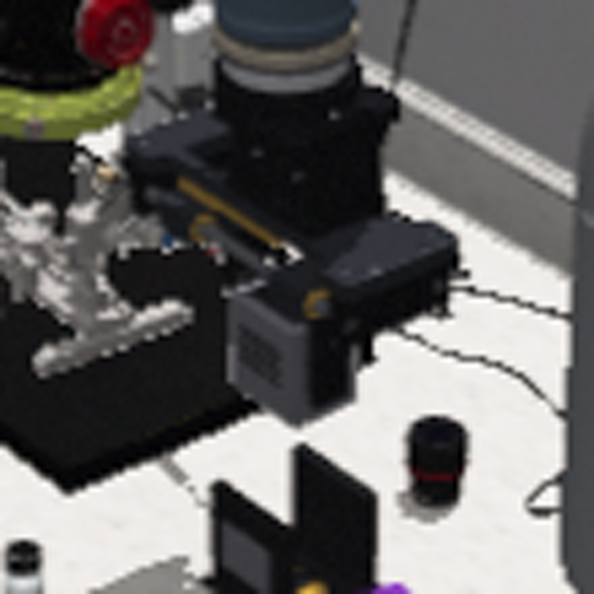

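The pack hangs in the fingers at crop (290,360), and the empty cradle is below. Next I carry it to the free worktop.

>>> apply_moves:
  steps:
    - {"x": -10,"y": -45,"z": 0,"spin": 0}
    - {"x": -10,"y": -45,"z": 0,"spin": 0}

```text
time_s: 9.95
position: [0.503, 0.1708, 0.1553]
tcp_rot: [[-0.008, 0.014, -1.0], [1.0, 0.011, -0.007], [0.01, -1.0, -0.014]]
force: [0.7, -1.0, -1.4]
opening: 0.642
```

```bash
python3 w.py
```

```text
10.3 [0.5044 0.172  0.1563] ptg [ 0.0157  0.0113 -0.9998] yaw 90.29 q [  6.5   28.84 100.27   0.71  49.93 -84.24] qv [ 0.57  0.04 -0.16 -0.11  0.06 -0.16] F [ 0.7  0.1 -1.4] op 55.8
```

>>> apply_moves:
  steps:
    - {"x": -10,"y": -45,"z": 0,"spin": 0}
    - {"x": -10,"y": -45,"z": 0,"spin": 0}

```text
time_s: 10.5
position: [0.4872, 0.0868, 0.1565]
tcp_rot: [[-0.018, 0.022, -1.0], [1.0, 0.013, -0.018], [0.013, -1.0, -0.022]]
force: [0.7, -1.2, -3.1]
opening: 0.642
```

```bash
python3 w.py
```

```text
10.85 [0.4873 0.0871 0.1566] ptg [ 0.0213  0.0135 -0.9997] yaw 90.8 q [ -3.34  26.35 105.72   1.16  46.77 -94.92] qv [ 0.2   0.03  0.13 -0.05 -0.   -0.23] F [-0.7 -0.2 -1.3] op 55.6
```

>>> apply_moves:
  steps:
    - {"x": -8,"y": -28,"z": 0,"spin": -0.007}
    - {"x": -8,"y": -28,"z": 0,"spin": -0.007}

```text
time_s: 11.05
position: [0.4731, 0.0349, 0.1568]
tcp_rot: [[-0.01, 0.025, -1.0], [1.0, 0.014, -0.009], [0.014, -1.0, -0.025]]
force: [0.3, -0.3, -2.1]
opening: 0.644
```

```bash
python3 w.py
```

```text
11.4 [0.4731 0.0349 0.1569] ptg [ 0.0245  0.0143 -0.9996] yaw 90.4 q [  -9.99   25.01  108.61    1.48   45.14 -101.42] qv [-0.05 -0.06  0.16 -0.09  0.01 -0.19] F [ 0.6 -0.2 -2.3] op 55.6
```

>>> apply_moves:
  steps:
    - {"x": -1,"y": 0,"z": -50,"spin": -0.004}

```text
time_s: 11.5
position: [0.4785, 0.0349, 0.111]
tcp_rot: [[-0.005, 0.041, -0.999], [1.0, 0.011, -0.004], [0.011, -0.999, -0.041]]
force: [2.2, 0.2, -2.4]
opening: 0.64
```

```bash
python3 w.py
```

```text
11.85 [0.4736 0.0349 0.109 ] ptg [ 0.0291  0.0134 -0.9995] yaw 90.2 q [  -9.98   30.13  110.94    1.72   37.43 -101.52] qv [-0.1  -0.64  0.13 -0.04 -0.25 -0.09] F [ 0.2 -0.9 -1.7] op 55.8
```

>>> apply_moves:
  steps:
    - {"x": -2,"y": 0,"z": -50,"spin": 0}

```text
time_s: 11.95
position: [0.4789, 0.0339, 0.0651]
tcp_rot: [[-0.004, 0.049, -0.999], [1.0, 0.01, -0.004], [0.01, -0.999, -0.049]]
force: [2.4, -0.5, -1.4]
opening: 0.639
```

```bash
python3 w.py
```

```text
12.3 [0.4733 0.0346 0.0618] ptg [ 0.0347  0.0124 -0.9993] yaw 90.21 q [ -10.02   35.58  112.77    2.1    29.83 -102.03] qv [ 0.02 -0.22  0.13  0.07 -0.28  0.03] F [ 0.6 -0.3 -1.7] op 56.0
```

>>> apply_moves:
  steps:
    - {"x": -1,"y": 0,"z": -30,"spin": 0}

```text
time_s: 12.4
position: [0.4767, 0.034, 0.0365]
tcp_rot: [[-0.004, 0.048, -0.999], [1.0, 0.01, -0.004], [0.01, -0.999, -0.048]]
force: [0.2, 0.2, -2.1]
opening: 0.637
```

```bash
python3 w.py
```

```text
12.75 [0.4731 0.0345 0.0332] ptg [ 0.0372  0.012  -0.9992] yaw 90.22 q [ -10.04   39.07  113.53    2.44   25.44 -102.43] qv [-0.01  0.48  0.14 -0.05 -0.32 -0.04] F [ 0.1 -0.3 -1.7] op 56.2
```

>>> apply_moves:
  steps:
    - {"x": 0,"y": 0,"z": -7,"spin": 0}

```text
time_s: 12.85
position: [0.4742, 0.0344, 0.0275]
tcp_rot: [[-0.004, 0.041, -0.999], [1.0, 0.011, -0.003], [0.011, -0.999, -0.041]]
force: [0.7, -0.1, -2.1]
opening: 0.64
```

```bash
python3 w.py
```

```text
13.2 [0.4731 0.0345 0.0262] ptg [ 0.0371  0.012  -0.9992] yaw 90.22 q [ -10.03   39.94  113.64    2.53   24.46 -102.53] qv [-0.14  0.11 -0.03  0.08  0.03 -0.1 ] F [-0.1 -0.3 -1.8] op 55.6
```

>>> apply_moves:
  steps:
    - {"x": 0,"y": 0,"z": -3,"spin": 0}

```text
time_s: 13.3
position: [0.4734, 0.0345, 0.0234]
tcp_rot: [[-0.004, 0.038, -0.999], [1.0, 0.012, -0.003], [0.012, -0.999, -0.038]]
force: [0.0, 4.2, 24.3]
opening: 0.638
```

```bash
python3 w.py 6
```

```text
13.6 [0.4735 0.0345 0.0235] ptg [ 0.0382  0.0119 -0.9992] yaw 90.22 q [ -10.03   40.28  113.67    2.58   24.04 -102.57] qv [ 0.    0.02 -0.04 -0.06 -0.01 -0.04] F [0.1 0.6 4.3] op 55.8
```

>>> apply_moves:
  grip: 78
  steps:
    - {"x": 0,"y": 0,"z": 0,"spin": 0}

```text
time_s: 13.7
position: [0.4735, 0.0345, 0.0235]
tcp_rot: [[-0.004, 0.038, -0.999], [1.0, 0.012, -0.003], [0.012, -0.999, -0.038]]
force: [0.6, -0.0, 0.1]
opening: 0.68
```

```bash
python3 w.py 9; python3 - <<'E'
from h import *
crop("scene","s6",290,180,130,110,6)
E
```

```text
14.15 [0.4734 0.0345 0.0234] ptg [ 0.0378  0.0119 -0.9992] yaw 90.22 q [ -10.03   40.3   113.67    2.58   24.04 -102.57] qv [-0.01 -0.06 -0.   -0.05 -0.06  0.  ] F [-0.2  0.5  0. ] op 77.1
```

View pics/s6.png

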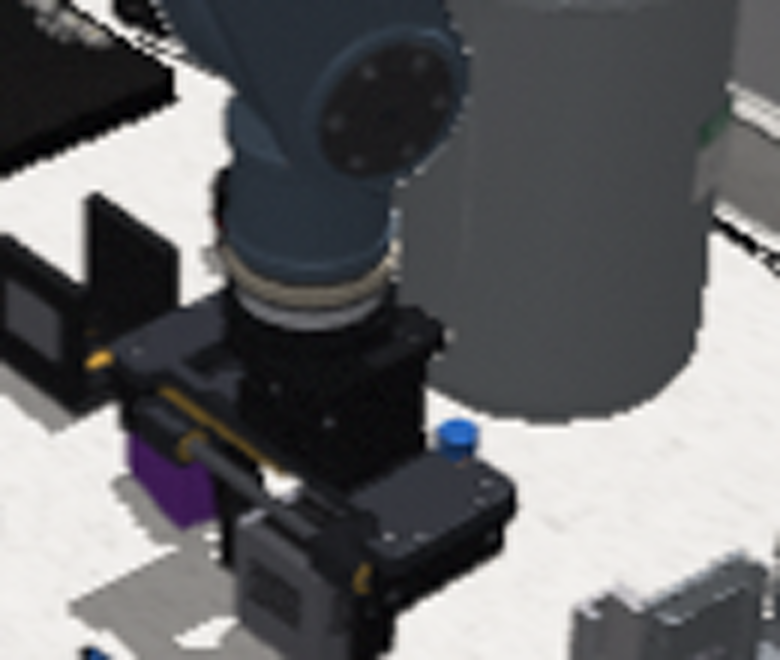

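>>> apply_moves:
  steps:
    - {"x": -1,"y": 0,"z": 50,"spin": 0}
    - {"x": 0,"y": 0,"z": 50,"spin": 0}
    - {"x": 0,"y": 0,"z": 50,"spin": 0}

```text
time_s: 14.5
position: [0.4649, 0.0354, 0.1656]
tcp_rot: [[-0.002, 0.008, -1.0], [1.0, 0.017, -0.002], [0.017, -1.0, -0.008]]
force: [0.0, 0.9, -0.5]
opening: 0.895
```

```bash
python3 w.py 7
```

```text
14.85 [0.4649 0.0354 0.1641] ptg [ 0.0091  0.0169 -0.9998] yaw 90.15 q [ -10.1    24.04  108.72    1.43   46.91 -101.22] qv [-0.05  0.6  -0.08 -0.1   0.01  0.02] F [ 0.6 -0.2 -0.3] op 78.0
```

>>> apply_moves:
  steps:
    - {"x": 0,"y": -25,"z": 8,"spin": -0.143}
    - {"x": 0,"y": -25,"z": 0,"spin": -0.143}
    - {"x": 0,"y": -25,"z": 0,"spin": -0.143}
    - {"x": 0,"y": -25,"z": 0,"spin": -0.143}
    - {"x": 0,"y": -25,"z": 0,"spin": -0.143}
    - {"x": 0,"y": -25,"z": 0,"spin": -0.143}

```text
time_s: 15.45
position: [0.4573, -0.1143, 0.162]
tcp_rot: [[0.773, 0.001, -0.634], [0.634, 0.021, 0.773], [0.014, -1.0, 0.016]]
force: [-0.1, -0.0, -0.3]
opening: 0.898
```

```bash
python3 w.py 5; python3 - <<'E'
from h import *
t=mean("top");s=mean("scene"); np.savez("im1.npz",top=t,scene=s)
st()
a=.0038
P=[(P_@Rz(a).T+[.473,.0344,0],E) for P_,E in [box(-.022,.022,-.028,.028,0,.06)]]
overlay("top","o3",[(P[0],(0,255,0))],340,200,60,55,11,t)
overlay("scene","o3s",[(P[0],(0,255,0))],320,230,60,60,10,s)
E
```

```text
15.7 [ 0.4575 -0.113   0.1627] ptg [ 0.0014  0.0212 -0.9998] yaw 39.8 q [-28.22  24.76 107.55   1.49  48.2  -69.02] qv [ 1.07 -0.79  0.02 -0.05 -0.03  0.33] F [ 0.1  0.4 -0. ] op 78.3
16.1 [ 0.4586 -0.1134  0.164 ] ptg [ 0.0046  0.0191 -0.9998] yaw 39.79 q [-28.19  24.64 107.47   1.46  48.19 -68.96] qv [-0.2  -0.05 -0.04  0.   -0.06 -0.05] F [ 0.1 -0.2 -0.1] op 78.0
```

View pics/o3.png

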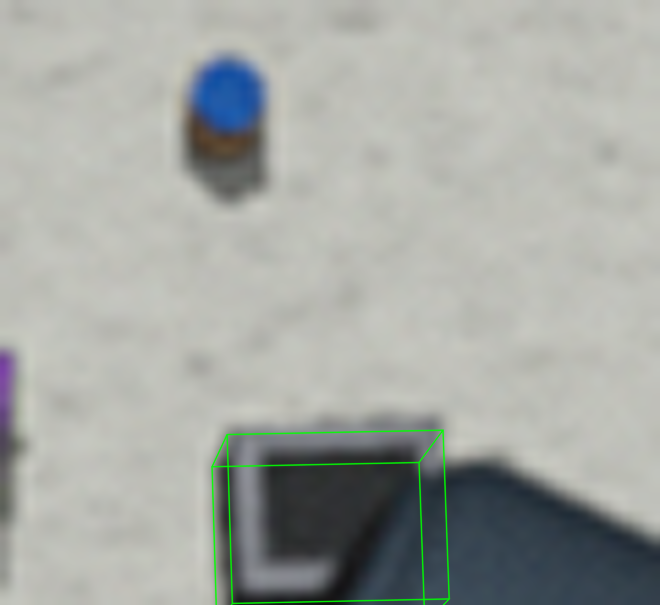

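View pics/o3s.png

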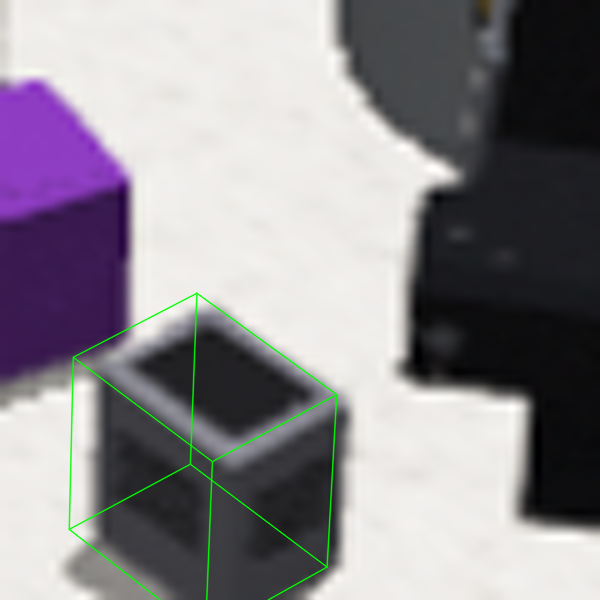

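```bash
python3 - <<'E'
from h import *
d=np.load("im0.npz")
x,y,a=.545,-.127,0.0
def tr(b,c): (P,E)=b; return (P@Rz(a).T+[x,y,0],E),c
B=[tr(box(.06,.09,-.0435,.0435,0.0,.062),(0,0,255)),tr(box(-.022,.022,-.028,.028,.008,.068),(0,255,0)),tr(box(-.0235,.0235,-.0295,.0295,.008,.056),(255,255,0))]
crop("top","b0",398,170,62,60,10,d['top'])
overlay("top","b1",B,398,170,62,60,10,d['top'])
E
```

```text
(no output)
```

View pics/b0.png

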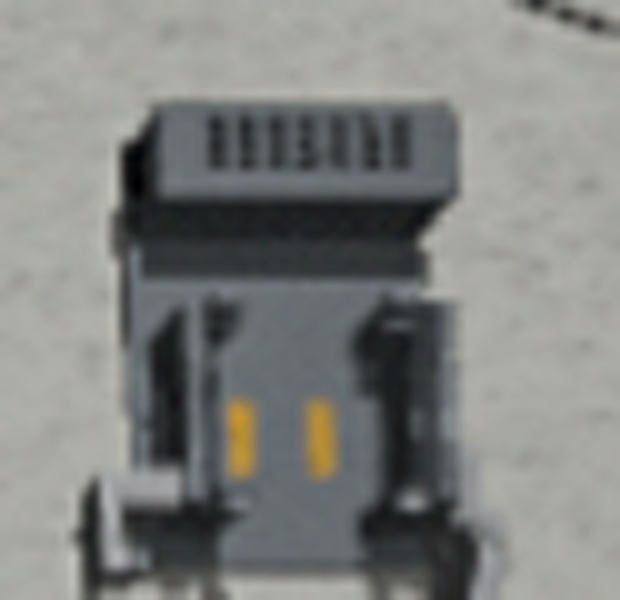

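View pics/b1.png

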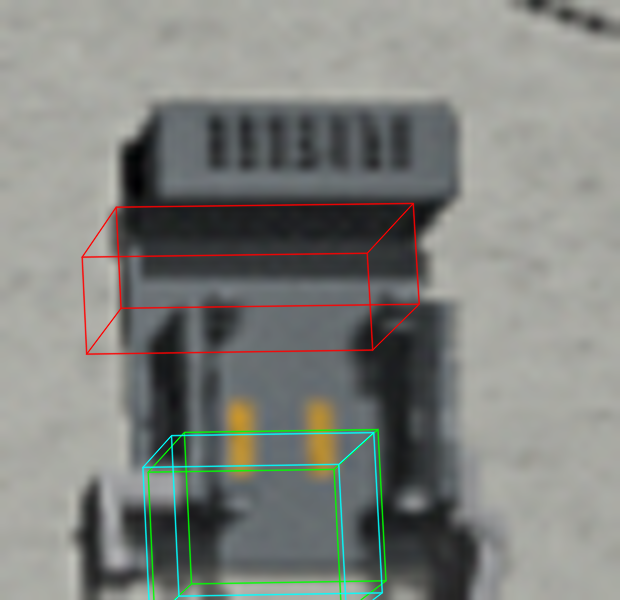

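```bash
python3 - <<'E'
from h import *
from scipy.optimize import least_squares
d=np.load("im0.npz")
px=lambda q,o,s:(np.array(q)+.5)/s-.5+np.array(o)
T=px([[157,198],[458,198],[456,103],[157,103]],(398,170),10)
def f(p):
    w=p[3]; L=np.array([[.06,w,.062],[.06,-w,.062],[.09,-w,.062],[.09,w,.062]])
    return (proj("top",L@Rz(p[2]).T+[p[0],p[1],0])-T).ravel()
r=least_squares(f,[.57,-.138,0,.043]);print(r.x,r.fun.round(2))
x,y,a,w=r.x
def tr(b,c): (P,E)=b; return (P@Rz(a).T+[x,y,0],E),c
B=[tr(box(.06,.09,-w,w,0.0,.062),(0,0,255)),tr(box(-.022,.022,-.028,.028,.008,.068),(0,255,0)),tr(box(-.0235,.0235,-.0295,.0295,.008,.056),(255,255,0)),tr(box(-.0235,.0235,-.0335,.0335,.068,.068),(255,0,255))]
overlay("top","b2",B,398,170,62,60,10,d['top'])
overlay("scene","b2s",B,375,250,85,80,9,d['scene'])
E
```

```text
[ 0.57612328 -0.13922408 -0.01594821  0.04404571] [ 0.17  0.2   0.13  0.3  -0.13 -0.19 -0.17 -0.31]
```

View pics/b2.png

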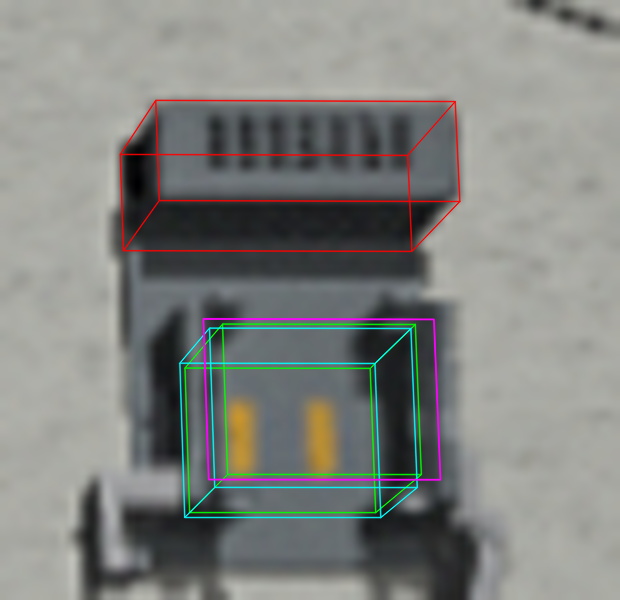

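View pics/b2s.png

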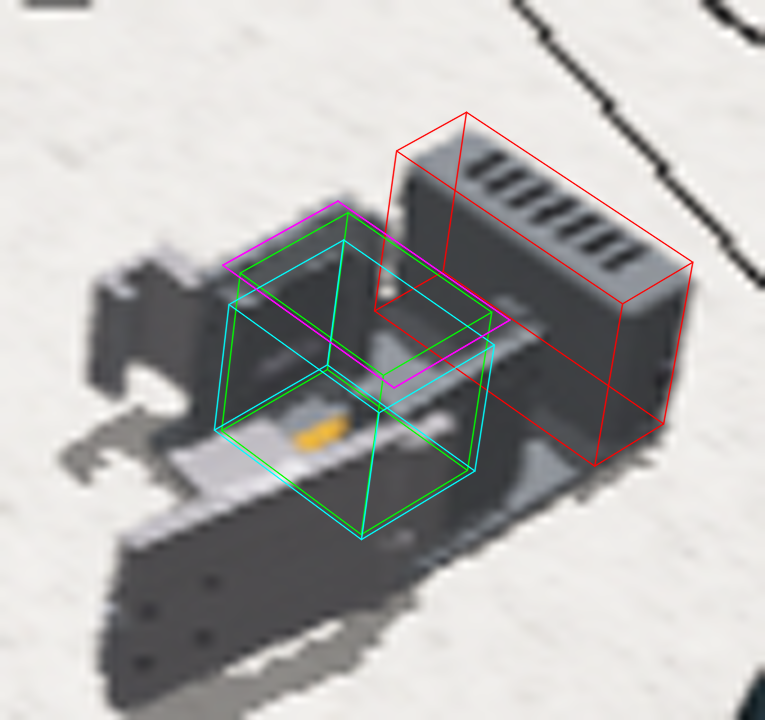

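Fit result: bay at about (0.576, −0.139) with yaw −0.016 rad. The gold floor contacts at crop (281,439) lie at the middle of the fitted floor (280,441). The pack stands upright at about (0.474, 0.034). I finish the quarter turn on the way back over it.

>>> apply_moves:
  steps:
    - {"x": 3,"y": 30,"z": 0,"spin": -0.138}
    - {"x": 3,"y": 30,"z": 0,"spin": -0.138}
    - {"x": 3,"y": 30,"z": 0,"spin": -0.138}
    - {"x": 3,"y": 30,"z": 0,"spin": -0.138}
    - {"x": 3,"y": 28,"z": 0,"spin": -0.138}

```text
time_s: 16.6
position: [0.4756, 0.036, 0.1649]
tcp_rot: [[0.999, 0.019, 0.028], [-0.028, 0.007, 1.0], [0.019, -1.0, 0.008]]
force: [-0.6, -0.1, -0.2]
opening: 0.895
```

```bash
python3 w.py 7
```

```text
16.95 [0.4758 0.0337 0.1648] ptg [ 0.0188  0.0072 -0.9998] yaw -1.26 q [ -9.79  24.48 107.59   0.8   46.94  -9.07] qv [-0.41  0.01  0.02  0.1   0.21  0.52] F [-1.3 -0.  -0.2] op 77.8
```

>>> apply_moves:
  steps:
    - {"x": 0,"y": 0,"z": 50,"spin": 0.01}
    - {"x": 0,"y": 0,"z": 50,"spin": 0.01}
    - {"x": 0,"y": 0,"z": 50,"spin": 0}
    - {"x": 0,"y": 0,"z": 50,"spin": 0}

```text
time_s: 17.35
position: [0.4693, 0.0298, 0.3612]
tcp_rot: [[1.0, -0.006, 0.006], [-0.006, 0.011, 1.0], [-0.006, -1.0, 0.011]]
force: [1.6, 0.7, -0.3]
opening: 0.896
```

```bash
python3 w.py 6
```

```text
17.65 [0.4687 0.0305 0.358 ] ptg [-0.0084  0.0114 -0.9999] yaw -0.34 q [-10.32   9.98  92.79   0.57  77.82 -10.1 ] qv [ 0.38  1.04  0.71 -0.06  0.06  0.1 ] F [ 0.2 -0.4 -0.3] op 78.0
```

>>> apply_moves:
  steps:
    - {"x": 1,"y": 2,"z": -50,"spin": 0.005}

```text
time_s: 17.75
position: [0.4737, 0.0313, 0.3125]
tcp_rot: [[1.0, 0.004, 0.001], [-0.001, 0.009, 1.0], [0.004, -1.0, 0.009]]
force: [0.9, -1.0, -0.0]
opening: 0.895
```

```bash
python3 w.py 6
```

```text
18.05 [0.4705 0.0322 0.3101] ptg [-0.0074  0.0112 -0.9999] yaw -0.05 q [-10.06  12.82  96.97   0.59  70.75 -10.2 ] qv [ 0.18 -0.88 -0.88  0.08 -0.33 -0.03] F [-0.2  0.8  0.3] op 77.9
```

>>> apply_moves:
  steps:
    - {"x": 1,"y": 2,"z": -50,"spin": 0.005}

```text
time_s: 18.15
position: [0.4784, 0.033, 0.2663]
tcp_rot: [[1.0, 0.012, -0.004], [0.004, 0.008, 1.0], [0.012, -1.0, 0.008]]
force: [1.4, -0.9, -0.1]
opening: 0.893
```

```bash
python3 w.py 6
```

```text
18.45 [0.4731 0.0339 0.2623] ptg [-0.0034  0.0104 -0.9999] yaw 0.23 q [ -9.79  16.23 100.68   0.62  63.38 -10.31] qv [-0.01 -0.53 -0.05  0.06 -0.45  0.02] F [-0.5 -0.7  0.2] op 77.9
```

>>> apply_moves:
  steps:
    - {"x": 1,"y": 0,"z": -50,"spin": 0}

```text
time_s: 18.55
position: [0.4813, 0.0328, 0.2188]
tcp_rot: [[1.0, 0.017, -0.004], [0.004, 0.007, 1.0], [0.017, -1.0, 0.007]]
force: [2.2, -0.5, -0.7]
opening: 0.895
```

```bash
python3 w.py 6
```

```text
18.85 [0.4755 0.0337 0.2144] ptg [ 4.0e-04  9.8e-03 -1.0e+00] yaw 0.24 q [ -9.77  20.2  103.93   0.67  55.95 -10.39] qv [ 0.11 -0.42  0.04  0.01 -0.5  -0.04] F [0.4 0.3 0.4] op 78.0
```

>>> apply_moves:
  steps:
    - {"x": 0,"y": 0,"z": -50,"spin": 0}

```text
time_s: 18.95
position: [0.4826, 0.0327, 0.1706]
tcp_rot: [[1.0, 0.02, -0.005], [0.004, 0.007, 1.0], [0.02, -1.0, 0.007]]
force: [0.2, 0.3, -0.1]
opening: 0.895
```

```bash
python3 w.py 6
```

```text
19.25 [0.4768 0.0335 0.1666] ptg [ 0.0041  0.0092 -0.9999] yaw 0.24 q [ -9.76  24.64 106.76   0.75  48.45 -10.5 ] qv [-0.11 -0.49  0.03  0.09 -0.55 -0.16] F [-0.7 -0.6 -0.6] op 78.0
```

>>> apply_moves:
  steps:
    - {"x": -2,"y": 1,"z": -40,"spin": 0}

```text
time_s: 19.35
position: [0.4809, 0.0337, 0.1319]
tcp_rot: [[1.0, 0.021, -0.005], [0.004, 0.007, 1.0], [0.021, -1.0, 0.006]]
force: [0.6, 0.5, -0.7]
opening: 0.897
```

```bash
python3 w.py 6
```

```text
19.65 [0.476  0.0344 0.1284] ptg [ 0.0074  0.0087 -0.9999] yaw 0.24 q [ -9.68  28.45 108.88   0.84  42.34 -10.54] qv [-0.01 -0.09  0.02 -0.06 -0.51  0.01] F [0.2 0.4 0.7] op 78.1
```

>>> apply_moves:
  steps:
    - {"x": -2,"y": 0,"z": -30,"spin": 0}

```text
time_s: 19.75
position: [0.4785, 0.0338, 0.1022]
tcp_rot: [[1.0, 0.019, -0.005], [0.005, 0.007, 1.0], [0.019, -1.0, 0.007]]
force: [2.2, 0.1, -2.0]
opening: 0.898
```

```bash
python3 w.py 6; python3 - <<'E'
from h import *
crop("scene","s7",290,180,130,110,6)
E
```

```text
20.05 [0.4749 0.0343 0.0996] ptg [ 0.0095  0.0083 -0.9999] yaw 0.25 q [ -9.72  31.52 110.29   0.92  37.74 -10.69] qv [-0.    0.04  0.08 -0.1  -0.38 -0.01] F [ 0.2 -0.3  0.5] op 77.8
```

View pics/s7.png

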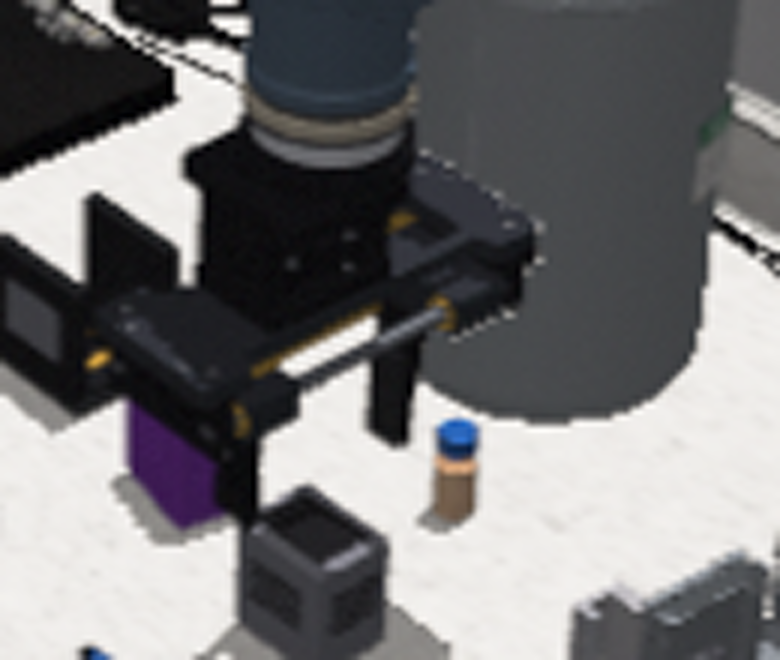

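The pack stands upright at crop (315,570) with the jaws straddling it along x. I continue down.

>>> apply_moves:
  steps:
    - {"x": -1,"y": 0,"z": -40,"spin": 0}

```text
time_s: 20.2
position: [0.4789, 0.0336, 0.0634]
tcp_rot: [[1.0, 0.023, -0.005], [0.005, 0.006, 1.0], [0.023, -1.0, 0.006]]
force: [1.5, -0.6, -1.1]
opening: 0.895
```

```bash
python3 w.py 6
```

```text
20.5 [0.4747 0.0342 0.0609] ptg [ 0.0117  0.008  -0.9999] yaw 0.25 q [ -9.73  35.96 111.61   1.07  31.85 -10.89] qv [-0.04 -0.69 -0.16 -0.06 -0.36  0.09] F [-0.9  0.3 -0.3] op 78.2
```

>>> apply_moves:
  steps:
    - {"x": -1,"y": 0,"z": -34,"spin": 0}

```text
time_s: 20.6
position: [0.478, 0.0336, 0.0308]
tcp_rot: [[1.0, 0.023, -0.005], [0.005, 0.006, 1.0], [0.023, -1.0, 0.006]]
force: [1.9, 0.2, -0.4]
opening: 0.897
```

```bash
python3 w.py 8
```

```text
21.0 [0.4745 0.0341 0.0283] ptg [ 0.0142  0.0076 -0.9999] yaw 0.26 q [ -9.75  39.87 112.42   1.25  26.99 -11.11] qv [-0.02  0.36  0.19  0.14 -0.16  0.01] F [ 0.7  0.3 -0.5] op 78.1
```

>>> apply_moves:
  grip: 30
  steps:
    - {"x": 0,"y": 0,"z": 0,"spin": 0}

```text
time_s: 21.1
position: [0.4749, 0.034, 0.0292]
tcp_rot: [[1.0, 0.016, -0.005], [0.005, 0.007, 1.0], [0.016, -1.0, 0.007]]
force: [-0.1, 0.4, -0.3]
opening: 0.861
```

```bash
python3 w.py 6;python3 w.py 6
```

```text
21.4 [0.4745 0.0341 0.0284] ptg [ 0.0143  0.0076 -0.9999] yaw 0.26 q [ -9.75  39.86 112.42   1.25  27.   -11.12] qv [ 0.02  0.15  0.01 -0.05 -0.06 -0.07] F [-0.1  1.1 -0.8] op 53.9
21.7 [0.4749 0.034  0.0283] ptg [ 0.015   0.0074 -0.9999] yaw 0.25 q [ -9.75  39.87 112.39   1.24  26.97 -11.11] qv [-0.09  0.02  0.    0.02 -0.05 -0.12] F [ 1.4 -0.3  0.6] op 43.7
```

Gripped by the x sides: 43.7 mm, as it should be. I lift and carry it over the bay.

>>> apply_moves:
  steps:
    - {"x": 0,"y": 0,"z": 45,"spin": 0}

```text
time_s: 21.8
position: [0.4704, 0.0345, 0.0677]
tcp_rot: [[1.0, -0.001, -0.004], [0.004, 0.01, 1.0], [-0.001, -1.0, 0.01]]
force: [0.0, 0.6, -1.1]
opening: 0.5
```

```bash
python3 w.py 6
```

```text
22.1 [0.4741 0.0341 0.0729] ptg [ 0.0136  0.0077 -0.9999] yaw 0.26 q [ -9.75  34.51 111.44   1.03  33.36 -10.86] qv [-0.05  0.49  0.17  0.1   0.01 -0.01] F [-0.4 -0.  -1.6] op 43.8
```

>>> apply_moves:
  steps:
    - {"x": 0,"y": 0,"z": 45,"spin": 0}

```text
time_s: 22.2
position: [0.4693, 0.0347, 0.1121]
tcp_rot: [[1.0, -0.003, -0.004], [0.004, 0.011, 1.0], [-0.003, -1.0, 0.011]]
force: [-0.2, 0.3, -0.4]
opening: 0.508
```

```bash
python3 w.py 6
```

```text
22.5 [0.4732 0.0342 0.117 ] ptg [ 0.0116  0.008  -0.9999] yaw 0.25 q [ -9.75  29.47 109.93   0.88  40.02 -10.68] qv [ 0.05  0.4   0.1  -0.02  0.22  0.03] F [-0.1 -0.1 -1.4] op 43.5
```

>>> apply_moves:
  steps:
    - {"x": 0,"y": 0,"z": 40,"spin": 0}

```text
time_s: 22.6
position: [0.4688, 0.0348, 0.1525]
tcp_rot: [[1.0, -0.002, -0.004], [0.004, 0.01, 1.0], [-0.002, -1.0, 0.01]]
force: [-0.1, -0.4, -1.5]
opening: 0.502
```

```bash
python3 w.py 6
```

```text
22.9 [0.472  0.0344 0.1559] ptg [ 0.0089  0.0084 -0.9999] yaw 0.25 q [ -9.76  25.32 108.17   0.78  46.09 -10.55] qv [-0.01  0.48  0.14  0.05  0.05 -0.03] F [ 0.   0.4 -1.2] op 43.7
```

>>> apply_moves:
  steps:
    - {"x": 25,"y": -43,"z": 0,"spin": -0.01}
    - {"x": 25,"y": -43,"z": 0,"spin": -0.01}

```text
time_s: 23.1
position: [0.5158, -0.0471, 0.1528]
tcp_rot: [[1.0, -0.004, 0.008], [-0.008, 0.013, 1.0], [-0.004, -1.0, 0.013]]
force: [0.5, 0.5, -1.9]
opening: 0.502
```

```bash
python3 w.py 6
```

```text
23.4 [ 0.5144 -0.0462  0.1529] ptg [-0.0053  0.0141 -0.9999] yaw -0.58 q [-17.94  28.58 101.69   0.88  50.27 -17.93] qv [ 0.96 -0.78  0.22 -0.03 -0.25 -0.17] F [-0.6  0.1 -1.5] op 43.8
```

>>> apply_moves:
  steps:
    - {"x": 31,"y": -46,"z": 0,"spin": -0.003}

```text
time_s: 23.5
position: [0.5366, -0.0824, 0.1514]
tcp_rot: [[1.0, -0.018, 0.007], [-0.007, 0.021, 1.0], [-0.018, -1.0, 0.021]]
force: [0.8, 0.9, -1.8]
opening: 0.504
```

```bash
python3 w.py 7
```

```text
23.85 [ 0.542  -0.0876  0.1526] ptg [-0.0075  0.0152 -0.9999] yaw -0.67 q [-21.21  30.72  96.95   0.82  53.05 -21.03] qv [ 0.05 -0.22 -0.19 -0.02 -0.21  0.02] F [-1.1 -0.3 -1.1] op 44.1
```

>>> apply_moves:
  steps:
    - {"x": 31,"y": -46,"z": 0,"spin": -0.003}

```text
time_s: 23.95
position: [0.5646, -0.1236, 0.1514]
tcp_rot: [[1.0, -0.019, 0.009], [-0.009, 0.022, 1.0], [-0.02, -1.0, 0.022]]
force: [0.0, -0.0, -1.7]
opening: 0.505
```

```bash
python3 w.py 8
```

```text
24.35 [ 0.5701 -0.1295  0.1524] ptg [-0.0089  0.0159 -0.9998] yaw -0.78 q [-24.06  33.08  91.67   0.75  56.09 -23.7 ] qv [-0.   -0.04 -0.32 -0.07 -0.06 -0.11] F [ 0.5 -0.9 -1. ] op 44.1
```

>>> apply_moves:
  steps:
    - {"x": 6,"y": -10,"z": -25,"spin": -0.002}

```text
time_s: 24.45
position: [0.5773, -0.1385, 0.1301]
tcp_rot: [[1.0, -0.004, 0.014], [-0.014, 0.014, 1.0], [-0.004, -1.0, 0.014]]
force: [0.9, 0.1, -1.9]
opening: 0.508
```

```bash
python3 w.py 8; python3 - <<'E'
from h import *
t=imaging.capture("top");s=imaging.capture("scene")
crop("scene","s8",370,220,110,110,5.4,s);crop("top","t8",390,150,90,110,5.4,t)
E
```

```text
24.85 [ 0.5763 -0.1393  0.1283] ptg [-0.0078  0.0155 -0.9998] yaw -0.88 q [-24.69  35.54  91.47   0.77  53.77 -24.27] qv [-0.06  0.04 -0.04 -0.04 -0.04 -0.02] F [ 0.2  0.7 -2.3] op 44.0
```

View pics/s8.png

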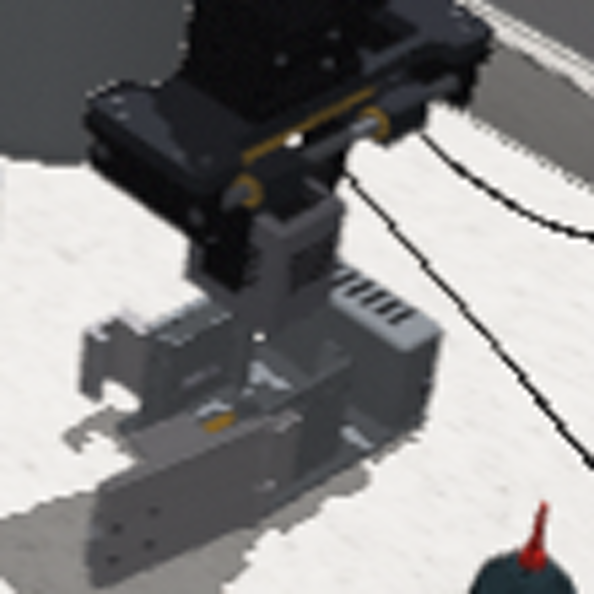

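View pics/t8.png

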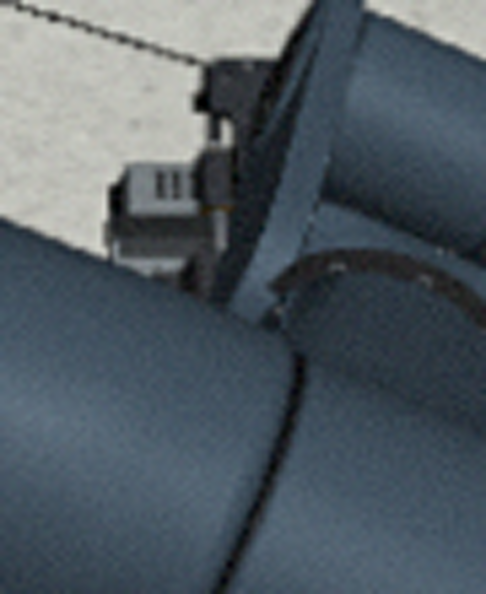

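>>> apply_moves:
  steps:
    - {"x": -1,"y": 0,"z": -24,"spin": 0}

```text
time_s: 25.05
position: [0.5783, -0.1405, 0.1073]
tcp_rot: [[1.0, 0.0, 0.015], [-0.015, 0.012, 1.0], [0.0, -1.0, 0.012]]
force: [0.5, -0.6, -1.1]
opening: 0.51
```

```bash
python3 w.py 8; python3 - <<'E'
from h import *
s=mean("scene",2)
S=read_state(); p=S['position']; a=-.0155
B=[((box(-.022,.022,-.028,.028,-.0283,.0317)[0]@Rz(a).T+p,box(0,0,0,0,0,0)[1]),(0,255,0)),((box(-.0235,.0235,-.0335,.0335,.068,.068)[0]@Rz(-.016).T+[.576,-.139,0],box(0,0,0,0,0,0)[1]),(255,0,255))]
crop("scene","s9",385,235,70,65,11,s)
overlay("scene","s9o",B,385,235,70,65,11,s)
E
```

```text
25.45 [ 0.5759 -0.1396  0.105 ] ptg [-0.0064  0.0149 -0.9999] yaw -0.89 q [-24.74  37.44  92.41   0.8   50.84 -24.36] qv [ 0.    0.07  0.18 -0.03 -0.09 -0.12] F [-0.8  0.6 -1.1] op 43.7
```

View pics/s9.png

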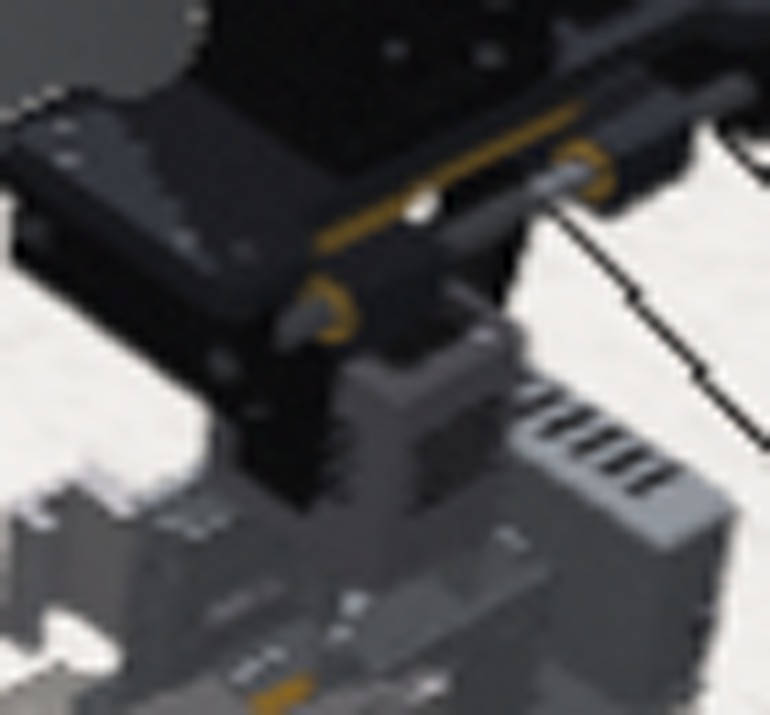

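View pics/s9o.png

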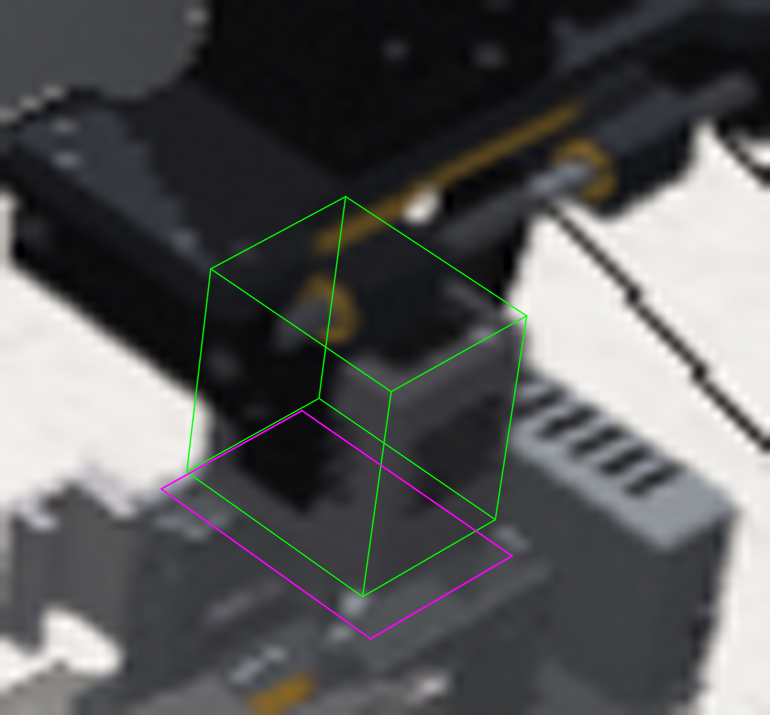

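>>> apply_moves:
  steps:
    - {"x": 0,"y": 0,"z": -10,"spin": 0}

```text
time_s: 25.65
position: [0.577, -0.1401, 0.0961]
tcp_rot: [[1.0, -0.003, 0.016], [-0.015, 0.013, 1.0], [-0.003, -1.0, 0.013]]
force: [-0.1, -1.2, -1.1]
opening: 0.499
```

```bash
python3 w.py 5
```

```text
25.9 [ 0.5756 -0.1395  0.0945] ptg [-0.0074  0.0153 -0.9999] yaw -0.89 q [-24.74  38.34  92.75   0.81  49.67 -24.38] qv [ 0.04 -0.18 -0.22 -0.12  0.09 -0.02] F [-0.1  0.6 -1.4] op 43.9
```

>>> apply_moves:
  steps:
    - {"x": 0,"y": 0,"z": -8,"spin": 0}

```text
time_s: 26.0
position: [0.5765, -0.1399, 0.0872]
tcp_rot: [[1.0, -0.005, 0.016], [-0.016, 0.014, 1.0], [-0.005, -1.0, 0.014]]
force: [-0.4, 0.1, -1.4]
opening: 0.508
```

```bash
python3 w.py 5
```

```text
26.25 [ 0.5754 -0.1394  0.0863] ptg [-0.008   0.0156 -0.9998] yaw -0.89 q [-24.74  39.06  92.98   0.82  48.75 -24.4 ] qv [ 0.01 -0.19 -0.06 -0.05 -0.04 -0.02] F [ 0.5 -1.2 -2.2] op 43.5
```

>>> apply_moves:
  steps:
    - {"x": 0,"y": 0,"z": -6,"spin": 0}

```text
time_s: 26.35
position: [0.5761, -0.1397, 0.0808]
tcp_rot: [[1.0, -0.006, 0.016], [-0.015, 0.015, 1.0], [-0.006, -1.0, 0.015]]
force: [0.1, 0.9, -1.1]
opening: 0.505
```

```bash
python3 w.py 5
```

```text
26.6 [ 0.5759 -0.1395  0.0803] ptg [-0.007   0.0154 -0.9999] yaw -0.9 q [-24.74  39.6   93.11   0.85  48.02 -24.41] qv [ 0.   -0.08 -0.06  0.05  0.21 -0.06] F [ 1.6  0.3 -2.3] op 43.9
```

>>> apply_moves:
  steps:
    - {"x": 0,"y": 0,"z": -8,"spin": 0}

```text
time_s: 26.7
position: [0.5764, -0.1398, 0.073]
tcp_rot: [[1.0, -0.006, 0.016], [-0.015, 0.015, 1.0], [-0.006, -1.0, 0.014]]
force: [0.4, 0.0, -1.3]
opening: 0.503
```

```bash
python3 w.py 5
```

```text
26.95 [ 0.5759 -0.1395  0.072 ] ptg [-0.0071  0.0155 -0.9999] yaw -0.91 q [-24.74  40.34  93.31   0.87  47.09 -24.43] qv [ 0.02 -0.22  0.06 -0.    0.23 -0.03] F [ 2.1 -0.2 -2. ] op 43.6
```

>>> apply_moves:
  steps:
    - {"x": 0,"y": 0,"z": -8,"spin": 0}

```text
time_s: 27.05
position: [0.5762, -0.1397, 0.0646]
tcp_rot: [[1.0, -0.006, 0.015], [-0.015, 0.015, 1.0], [-0.007, -1.0, 0.015]]
force: [0.4, 0.3, -1.5]
opening: 0.504
```

```bash
python3 w.py 5
```

```text
27.3 [ 0.5759 -0.1395  0.0638] ptg [-0.0072  0.0157 -0.9999] yaw -0.91 q [-24.74  41.08  93.49   0.89  46.18 -24.45] qv [-0.03 -0.16 -0.07 -0.13  0.12  0.07] F [ 1.2  0.4 -2.4] op 44.2
```

>>> apply_moves:
  steps:
    - {"x": 0,"y": 0,"z": -8,"spin": 0}

```text
time_s: 27.4
position: [0.5761, -0.1396, 0.0564]
tcp_rot: [[1.0, -0.007, 0.016], [-0.015, 0.015, 1.0], [-0.007, -1.0, 0.015]]
force: [0.2, -0.0, 1.2]
opening: 0.509
```

```bash
python3 w.py 5
```

```text
27.65 [ 0.576  -0.14    0.0557] ptg [-0.0072  0.015  -0.9999] yaw -0.9 q [-24.76  41.82  93.65   0.86  45.27 -24.47] qv [ 0.12 -0.22 -0.02  0.3   0.19  0.05] F [ 0.9 -1.6 -1. ] op 43.5
```

Fz has gone up and the pack underside is at about 27 mm, so the roller is starting to rub. I keep pressing down.

>>> apply_moves:
  steps:
    - {"x": 0,"y": 0,"z": -8,"spin": 0}

```text
time_s: 27.75
position: [0.5765, -0.1402, 0.0487]
tcp_rot: [[1.0, -0.006, 0.016], [-0.016, 0.015, 1.0], [-0.006, -1.0, 0.015]]
force: [0.6, 0.5, 1.4]
opening: 0.501
```

```bash
python3 w.py 5
```

```text
28.0 [ 0.5759 -0.1401  0.0471] ptg [-0.0074  0.015  -0.9999] yaw -0.91 q [-24.77  42.61  93.8    0.86  44.33 -24.48] qv [-0.05 -0.13 -0.07 -0.03  0.14 -0.16] F [ 1.4 -2.1 -4.5] op 43.7
```

>>> apply_moves:
  steps:
    - {"x": 0,"y": 0,"z": -8,"spin": 0}

```text
time_s: 28.1
position: [0.5762, -0.1401, 0.0398]
tcp_rot: [[1.0, -0.007, 0.016], [-0.016, 0.015, 1.0], [-0.007, -1.0, 0.015]]
force: [0.0, -1.4, 1.0]
opening: 0.503
```

```bash
python3 w.py 5
```

```text
28.35 [ 0.5759 -0.14    0.0385] ptg [-0.0077  0.0152 -0.9999] yaw -0.92 q [-24.77  43.41  93.94   0.88  43.41 -24.49] qv [-0.18 -0.27 -0.01 -0.01  0.18 -0.1 ] F [ 2.5 -2.3 -5.5] op 44.0
```

>>> apply_moves:
  steps:
    - {"x": 0,"y": 0,"z": -4,"spin": 0}

```text
time_s: 28.45
position: [0.5758, -0.1398, 0.0356]
tcp_rot: [[1.0, -0.008, 0.016], [-0.015, 0.016, 1.0], [-0.008, -1.0, 0.015]]
force: [-6.1, 1.0, 36.7]
opening: 0.5
```

```bash
python3 w.py 5
```

```text
28.7 [ 0.5758 -0.1399  0.0358] ptg [-0.0077  0.015  -0.9999] yaw -0.86 q [-24.76  43.66  94.01   0.87  43.1  -24.54] qv [-0.04 -0.04  0.11 -0.09 -0.06 -0.01] F [ 0.2 -1.3  5.3] op 44.1
```

The floor contact comes at TCP z 0.0358 (0.0363 expected) with 37 N peak, so the pack is home. I open only slightly because the gaps are narrow, then withdraw.

>>> apply_moves:
  grip: 56
  steps:
    - {"x": 0,"y": 0,"z": 0,"spin": 0}

```text
time_s: 28.8
position: [0.5752, -0.1394, 0.0362]
tcp_rot: [[1.0, -0.009, 0.015], [-0.015, 0.016, 1.0], [-0.009, -1.0, 0.016]]
force: [-0.1, -0.2, 1.2]
opening: 0.543
```

```bash
python3 w.py 7
```

```text
29.15 [ 0.5754 -0.1396  0.0355] ptg [-0.0086  0.0155 -0.9998] yaw -0.85 q [-24.75  43.68  94.03   0.88  43.12 -24.54] qv [ 0.01 -0.15 -0.17 -0.08 -0.15  0.09] F [0.9 0.3 0. ] op 55.6
```

>>> apply_moves:
  steps:
    - {"x": 0,"y": 0,"z": 25,"spin": 0}

```text
time_s: 29.25
position: [0.5729, -0.1385, 0.0578]
tcp_rot: [[1.0, -0.016, 0.015], [-0.015, 0.019, 1.0], [-0.016, -1.0, 0.019]]
force: [-0.5, 0.3, 0.1]
opening: 0.643
```

```bash
python3 w.py 6
```

```text
29.55 [ 0.575  -0.1394  0.0599] ptg [-0.0096  0.016  -0.9998] yaw -0.85 q [-24.75  41.43  93.61   0.84  45.85 -24.48] qv [-0.05  0.31  0.21 -0.1  -0.02  0.01] F [ 0.2 -0.4 -0.3] op 56.1
```

>>> apply_moves:
  steps:
    - {"x": 0,"y": 0,"z": 35,"spin": 0}

```text
time_s: 29.65
position: [0.5712, -0.1378, 0.0904]
tcp_rot: [[1.0, -0.02, 0.015], [-0.015, 0.021, 1.0], [-0.021, -1.0, 0.021]]
force: [-0.1, -0.1, 0.2]
opening: 0.643
```

```bash
python3 w.py 6; python3 - <<'E'
from h import *
s=mean("scene",2)
crop("scene","s10",370,235,90,95,6.3,s)
E
```

```text
29.95 [ 0.5741 -0.139   0.0938] ptg [-0.0117  0.0169 -0.9998] yaw -0.85 q [-24.75  38.4   92.8    0.79  49.82 -24.41] qv [-0.03  0.4   0.12  0.01  0.14  0.01] F [-0.4 -0.3  0.5] op 55.8
```

View pics/s10.png

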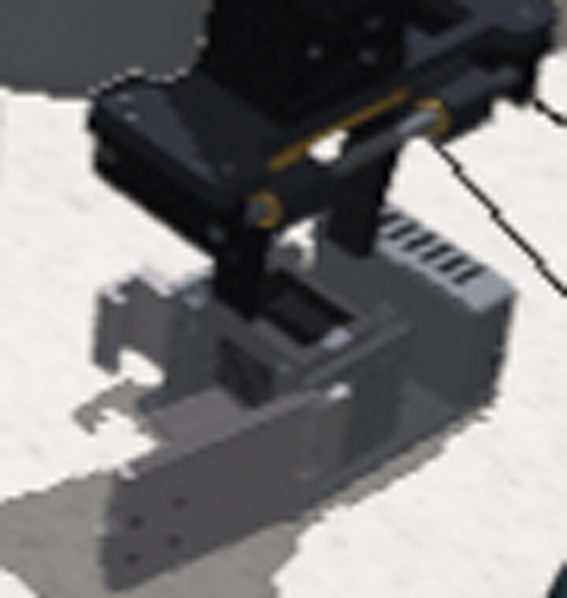

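The pack sits level with the wall tops at crop (300,310), and the gate is still open. Now I measure the gate from the first top picture.

```bash
python3 - <<'E'
from h import *
d=np.load("im0.npz")
b=np.array([.5757,-.1395,0]); a=-.0157
E1=box(0,0,0,0,0,0)[1]
def gate(hx,hy,th,col):
    g=np.array([-np.sin(th),np.cos(th)]);n=np.array([np.cos(th),np.sin(th)])
    c=[np.array([hx,hy])+u*g+v*n for u,v in((0,-.004),(.094,-.004),(.094,.004),(0,.004))]
    P=np.array([[*q,z] for z in(.012,.075) for q in c])
    return ((P@Rz(a).T+b,E1),col)
crop("top","g0",400,205,60,62,11,d['top'])
overlay("top","g1",[gate(-.036,-.047,1.5,(0,255,0))],400,205,60,62,11,d['top'])
overlay("scene","g1s",[gate(-.036,-.047,1.5,(0,255,0))],375,260,70,75,9,d['scene'])
E
```

```text
(no output)
```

View pics/g0.png

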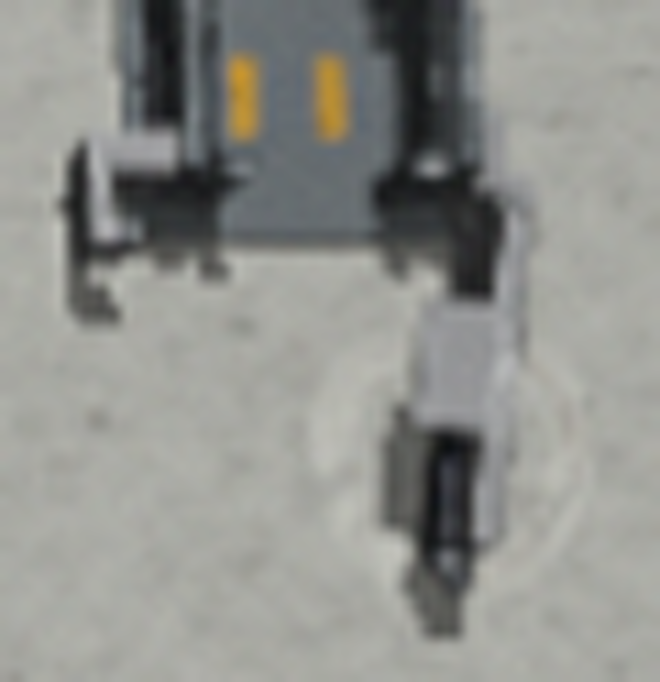

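View pics/g1.png

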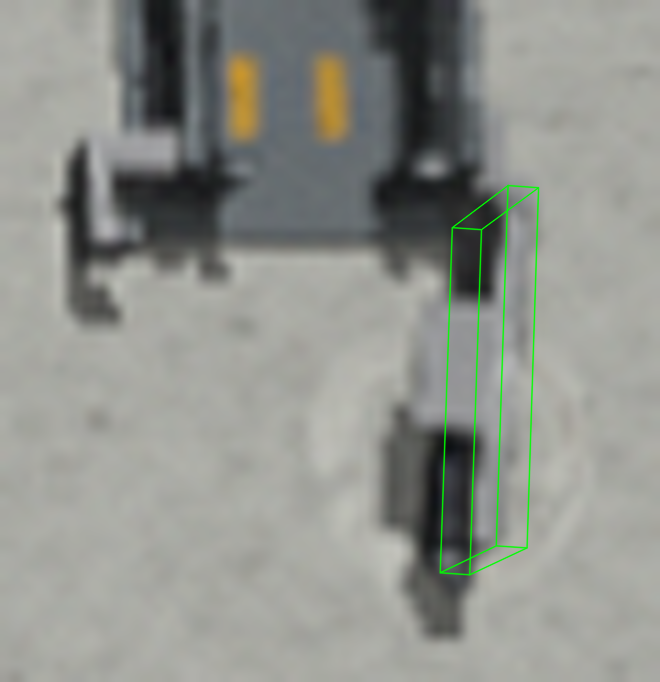

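View pics/g1s.png

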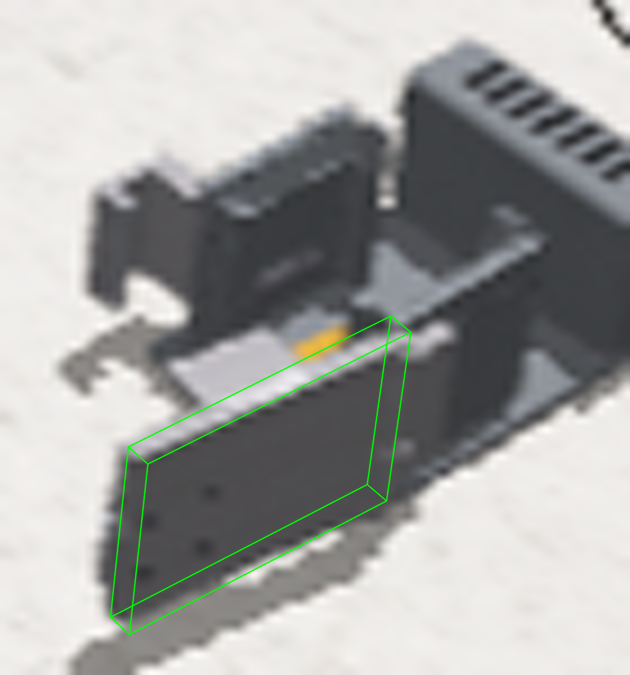

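```bash
cat > gt.py <<'E'
from h import *
b=np.array([.5756,-.1397]); a=-.0157; H=np.array([-.036,-.047])
def C(th,gap=0,rr=.060):
    g=np.array([-np.sin(th),np.cos(th)]);n=np.array([np.cos(th),np.sin(th)])
    h=.015*abs(np.cos(th))+.0095*abs(np.sin(th))
    r=rr+(.015*np.sin(th)-.0095*np.cos(th) if .1<th<1.45 else 0)
    q=H+r*g-(.004+h+gap)*n
    return b+Rz(a)[:2,:2]@q
if __name__=="__main__":
    print('appr',C(1.44,.015).round(4))
    for th in np.arange(1.4,-.05,-.1): print(round(th,2),C(th).round(4))
    print(0,C(0).round(4))
E
python3 gt.py
```

```text
appr [ 0.4616 -0.2054]
1.4 [ 0.464  -0.1882]
1.3 [ 0.465  -0.1823]
1.2 [ 0.4666 -0.1765]
1.1 [ 0.4688 -0.1709]
1.0 [ 0.4715 -0.1655]
0.9 [ 0.4748 -0.1605]
0.8 [ 0.4785 -0.1557]
0.7 [ 0.4827 -0.1514]
0.6 [ 0.4873 -0.1476]
0.5 [ 0.4922 -0.1442]
0.4 [ 0.4975 -0.1413]
0.3 [ 0.5031 -0.1389]
0.2 [ 0.5088 -0.1371]
0.1 [ 0.514 -0.128]
-0.0 [ 0.5208 -0.1258]
0 [ 0.5208 -0.1258]
```

>>> apply_moves:
  grip: 0
  steps:
    - {"x": 0,"y": 0,"z": 40,"spin": 0}

```text
time_s: 30.15
position: [0.5699, -0.1373, 0.1283]
tcp_rot: [[1.0, -0.025, 0.016], [-0.015, 0.023, 1.0], [-0.025, -0.999, 0.022]]
force: [0.8, -0.1, -0.1]
opening: 0.605
```

```bash
python3 w.py 6
```

```text
30.45 [ 0.5732 -0.1387  0.1326] ptg [-0.014   0.0179 -0.9997] yaw -0.85 q [-24.76  35.11  91.49   0.73  54.55 -24.33] qv [-0.05  0.47  0.24  0.04  0.13 -0.01] F [-0.4  0.4 -0.7] op 31.8
```

>>> apply_moves:
  steps:
    - {"x": -37,"y": -24,"z": 0,"spin": 0}
    - {"x": -37,"y": -24,"z": 0,"spin": 0}
    - {"x": -37,"y": -24,"z": 0,"spin": 0}

```text
time_s: 30.75
position: [0.4627, -0.2091, 0.1294]
tcp_rot: [[1.0, -0.013, 0.006], [-0.006, 0.019, 1.0], [-0.013, -1.0, 0.019]]
force: [0.9, -0.6, -1.4]
opening: 0.091
```

```bash
python3 w.py 6; python3 - <<'E'
from h import *
t=imaging.capture("top");s=imaging.capture("scene")
crop("scene","s11",360,220,110,110,5.4,s);crop("top","t11",390,160,100,110,5.4,t)
E
```

```text
31.05 [ 0.4649 -0.209   0.1301] ptg [-0.0116  0.0182 -0.9998] yaw -0.43 q [-37.04  30.53 103.18   0.58  47.45 -37.  ] qv [ 0.85 -0.04 -0.51 -0.08  0.27 -0.19] F [ 0.4 -1.   0.7] op 0.3
```

View pics/s11.png

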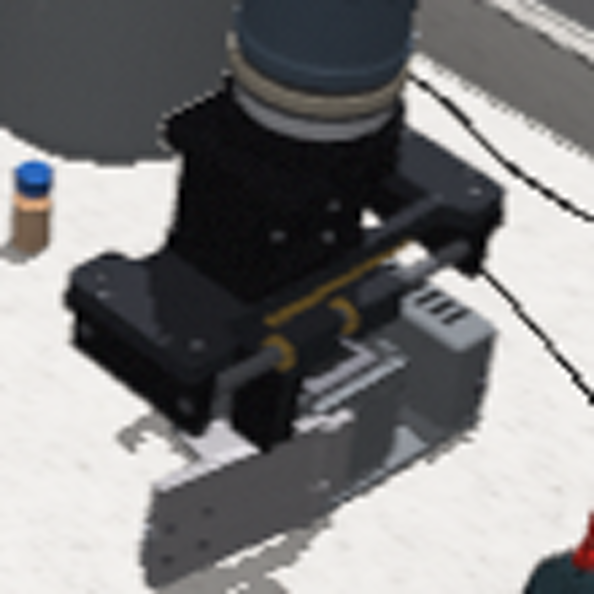

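View pics/t11.png

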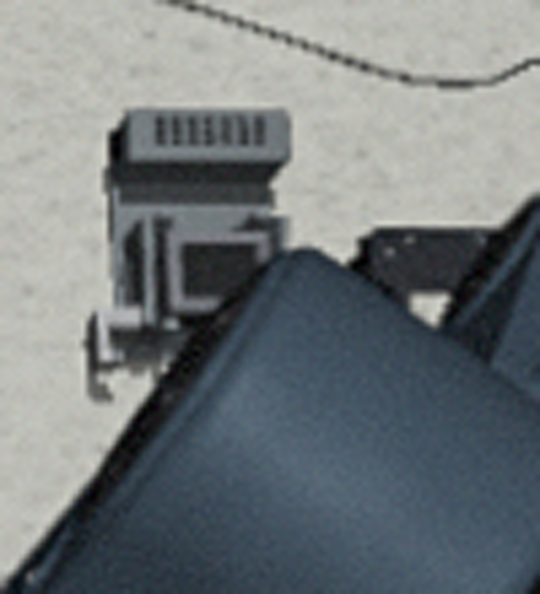

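The finger tip at scene crop (275,440) is above and outside the gate's line. I go down beside its outer face.

>>> apply_moves:
  steps:
    - {"x": -2,"y": -3,"z": -45,"spin": 0}

```text
time_s: 31.25
position: [0.4685, -0.2137, 0.0889]
tcp_rot: [[1.0, -0.0, 0.004], [-0.004, 0.009, 1.0], [-0.0, -1.0, 0.009]]
force: [1.1, -1.2, -0.6]
opening: 0.005
```

```bash
python3 w.py 6
```

```text
31.55 [ 0.4642 -0.2117  0.0866] ptg [-0.0098  0.0166 -0.9998] yaw -0.3 q [-37.32  34.89 104.79   0.63  41.34 -37.49] qv [-0.26 -1.23 -0.15  0.02 -0.45 -0.01] F [-0.3 -0.5 -0.2] op 0.4
```

>>> apply_moves:
  steps:
    - {"x": -2,"y": 0,"z": -45,"spin": 0}

```text
time_s: 31.65
position: [0.4677, -0.2151, 0.0471]
tcp_rot: [[1.0, 0.004, 0.004], [-0.004, 0.006, 1.0], [0.004, -1.0, 0.006]]
force: [0.7, -0.3, -0.0]
opening: 0.007
```

```bash
python3 w.py 6; python3 - <<'E'
from h import *
s=imaging.capture("scene")
crop("scene","s12",360,220,110,110,5.4,s)
E
```

```text
31.95 [ 0.4634 -0.2124  0.0439] ptg [-0.0065  0.0142 -0.9999] yaw -0.3 q [-37.45  39.38 106.08   0.72  35.33 -37.74] qv [ 0.01 -0.66 -0.18 -0.05 -0.48 -0.01] F [-0.3  0.6 -0.5] op 0.3
```

View pics/s12.png

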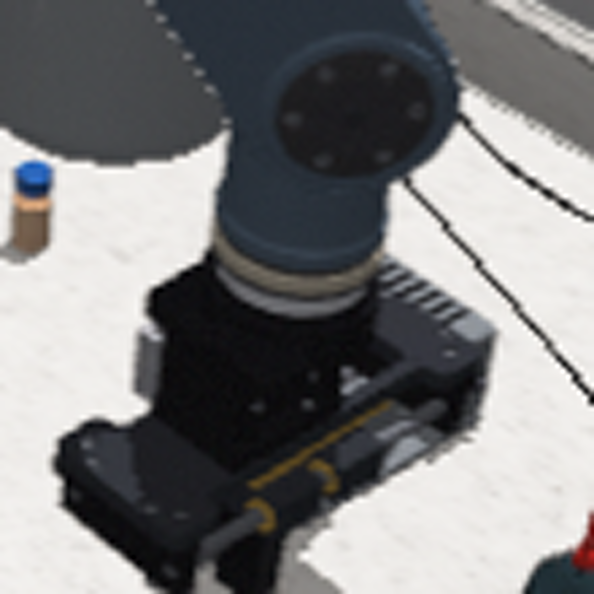

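>>> apply_moves:
  steps:
    - {"x": 0,"y": 12,"z": -8,"spin": 0}

```text
time_s: 32.1
position: [0.4658, -0.2027, 0.0385]
tcp_rot: [[1.0, 0.0, 0.007], [-0.007, 0.009, 1.0], [0.0, -1.0, 0.009]]
force: [0.9, 0.1, -0.3]
opening: 0.004
```

```bash
python3 w.py 5
```

```text
32.35 [ 0.4637 -0.2002  0.0364] ptg [-0.0057  0.0135 -0.9999] yaw -0.26 q [-36.31  40.02 106.96   0.77  33.74 -36.69] qv [-0.36  0.37 -0.37 -0.07 -0.08 -0.1 ] F [-0.7  0.1  0. ] op 0.2
```

>>> apply_moves:
  steps:
    - {"x": 0,"y": 8,"z": 0,"spin": 0}

```text
time_s: 32.45
position: [0.4643, -0.1931, 0.0366]
tcp_rot: [[1.0, -0.004, 0.006], [-0.006, 0.012, 1.0], [-0.004, -1.0, 0.012]]
force: [0.1, 0.7, 0.7]
opening: 0.009
```

```bash
python3 w.py 5
```

```text
32.7 [ 0.4637 -0.1921  0.0364] ptg [-0.0057  0.0134 -0.9999] yaw -0.24 q [-35.55  39.92 107.41   0.79  33.38 -35.97] qv [-0.25  0.1  -0.21  0.05 -0.08 -0.03] F [-0.2 -0.3 -0.5] op 0.5
```

>>> apply_moves:
  steps:
    - {"x": 0,"y": 8,"z": 0,"spin": 0}

```text
time_s: 32.8
position: [0.4648, -0.1856, 0.0365]
tcp_rot: [[1.0, -0.003, 0.005], [-0.005, 0.011, 1.0], [-0.003, -1.0, 0.011]]
force: [1.3, -3.2, -0.1]
opening: 0.006
```

```bash
python3 w.py 5
```

```text
33.05 [ 0.4636 -0.1839  0.0364] ptg [-0.006   0.0137 -0.9999] yaw -0.23 q [-34.77  39.82 107.86   0.82  33.06 -35.23] qv [-0.13  0.04  0.09  0.09  0.15  0.07] F [ 1.5 -0.9 -0.1] op 0.4
```

Contact came at y of about −0.19, as the fit predicted. I sweep the gate round.

>>> apply_moves:
  steps:
    - {"x": 5,"y": 13,"z": 0,"spin": 0}

```text
time_s: 33.15
position: [0.4679, -0.1719, 0.0363]
tcp_rot: [[1.0, -0.007, 0.005], [-0.005, 0.013, 1.0], [-0.007, -1.0, 0.013]]
force: [-1.7, -3.9, 1.0]
opening: 0.004
```

```bash
python3 w.py 4
```

```text
33.35 [ 0.4683 -0.1705  0.0363] ptg [-0.0068  0.0143 -0.9999] yaw -0.19 q [-33.16  39.82 107.89   0.87  33.07 -33.69] qv [-0.5   0.05  0.03  0.18  0.07  0.07] F [-0.4 -0.6  0.6] op 0.3
```

>>> apply_moves:
  steps:
    - {"x": 6,"y": 10,"z": 0,"spin": 0}

```text
time_s: 33.45
position: [0.4734, -0.1611, 0.0363]
tcp_rot: [[1.0, -0.008, 0.004], [-0.004, 0.014, 1.0], [-0.009, -1.0, 0.014]]
force: [-2.8, -3.9, 2.0]
opening: 0.003
```

```bash
python3 w.py 4
```

```text
33.65 [ 0.4742 -0.1602  0.0363] ptg [-0.0071  0.0146 -0.9999] yaw -0.17 q [-31.78  39.9  107.57   0.91  33.32 -32.37] qv [-0.31  0.04  0.09 -0.07 -0.02  0.12] F [-0.4  0.4 -0.2] op 0.7
```

>>> apply_moves:
  steps:
    - {"x": 8,"y": 9,"z": 0,"spin": 0}

```text
time_s: 33.75
position: [0.481, -0.1518, 0.0362]
tcp_rot: [[1.0, -0.009, 0.004], [-0.004, 0.015, 1.0], [-0.009, -1.0, 0.015]]
force: [-3.2, -4.3, 1.5]
opening: 0.0
```

```bash
python3 w.py 4
```

```text
33.95 [ 0.482  -0.1512  0.0363] ptg [-0.0074  0.0149 -0.9999] yaw -0.16 q [-30.42  40.06 106.9    0.94  33.84 -31.05] qv [-0.33 -0.    0.13  0.16 -0.11  0.09] F [-1.2 -0.6  0.8] op 0.6
```

>>> apply_moves:
  steps:
    - {"x": 9,"y": 7,"z": 0,"spin": 0}

```text
time_s: 34.05
position: [0.4894, -0.1447, 0.0362]
tcp_rot: [[1.0, -0.01, 0.004], [-0.003, 0.015, 1.0], [-0.01, -1.0, 0.015]]
force: [-3.9, -4.0, 1.8]
opening: 0.006
```

```bash
python3 w.py 4
```

```text
34.25 [ 0.4907 -0.1442  0.0362] ptg [-0.0077  0.0151 -0.9999] yaw -0.15 q [-29.23  40.29 105.98   0.95  34.54 -29.87] qv [-0.23 -0.08  0.12  0.06 -0.08 -0.02] F [-2.  -0.9  1.3] op 0.4
```

>>> apply_moves:
  steps:
    - {"x": 11,"y": 5,"z": 0,"spin": 0}

```text
time_s: 34.35
position: [0.4993, -0.1393, 0.0361]
tcp_rot: [[1.0, -0.012, 0.004], [-0.003, 0.016, 1.0], [-0.012, -1.0, 0.016]]
force: [-5.1, -2.8, 2.9]
opening: 0.007
```

```bash
python3 w.py 4
```

```text
34.55 [ 0.5009 -0.1389  0.0361] ptg [-0.0088  0.0159 -0.9998] yaw -0.14 q [-28.16  40.62 104.72   0.97  35.54 -28.8 ] qv [-0.12 -0.02  0.14 -0.03 -0.19  0.06] F [-3.4 -0.3  1.8] op 0.3
```

>>> apply_moves:
  steps:
    - {"x": 6,"y": 4,"z": 0,"spin": 0}

```text
time_s: 34.65
position: [0.5058, -0.1357, 0.036]
tcp_rot: [[1.0, -0.01, 0.003], [-0.003, 0.015, 1.0], [-0.01, -1.0, 0.015]]
force: [-3.8, -5.1, 0.5]
opening: 0.008
```

```bash
python3 w.py 5
```

```text
34.9 [ 0.5068 -0.1352  0.036 ] ptg [-0.0087  0.0157 -0.9998] yaw -0.16 q [-27.48  40.79 104.05   0.97  36.02 -28.11] qv [ 0.06 -0.03 -0.05 -0.05  0.11  0.02] F [-2.3 -2.   0.6] op 0.3
```

>>> apply_moves:
  steps:
    - {"x": 3,"y": 1,"z": 0,"spin": 0}

```text
time_s: 35.0
position: [0.5089, -0.1346, 0.0359]
tcp_rot: [[1.0, -0.01, 0.003], [-0.003, 0.016, 1.0], [-0.01, -1.0, 0.016]]
force: [-5.6, -4.9, 1.0]
opening: 0.006
```

```bash
python3 w.py 5; python3 - <<'E'
from h import *
s=imaging.capture("scene")
crop("scene","s13",360,220,110,110,5.4,s)
E
```

```text
35.25 [ 0.5094 -0.1345  0.036 ] ptg [-0.0093  0.0156 -0.9998] yaw -0.16 q [-27.27  40.89 103.69   0.93  36.31 -27.86] qv [-0.17 -0.12  0.03  0.11  0.06  0.02] F [-3.7 -3.7  0.8] op 0.5
```

View pics/s13.png

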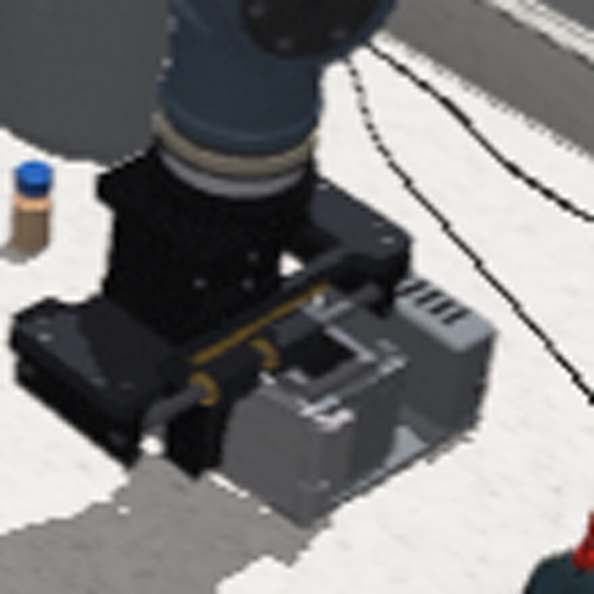

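The gate is nearly shut, with its lip coming over the pack's front edge at crop (300,390). Now small pushes along x.

>>> apply_moves:
  steps:
    - {"x": 3,"y": 0,"z": 0,"spin": 0}

```text
time_s: 35.4
position: [0.5109, -0.1343, 0.0359]
tcp_rot: [[1.0, -0.012, 0.003], [-0.003, 0.017, 1.0], [-0.012, -1.0, 0.016]]
force: [-5.3, -1.8, 2.3]
opening: 0.005
```

```bash
python3 w.py 4
```

```text
35.6 [ 0.5113 -0.1342  0.0359] ptg [-0.0113  0.0165 -0.9998] yaw -0.16 q [-27.14  40.99 103.33   0.91  36.69 -27.71] qv [-0.01  0.01  0.1  -0.08 -0.07 -0.01] F [-4.8 -2.1  2.6] op 0.5
```

>>> apply_moves:
  steps:
    - {"x": 3,"y": 0,"z": 0,"spin": 0}

```text
time_s: 35.7
position: [0.5128, -0.1338, 0.0359]
tcp_rot: [[1.0, -0.014, 0.003], [-0.002, 0.017, 1.0], [-0.014, -1.0, 0.017]]
force: [-6.0, -2.6, 4.4]
opening: 0.003
```

```bash
python3 w.py 4
```

```text
35.9 [ 0.513  -0.1338  0.0359] ptg [-0.0139  0.0174 -0.9998] yaw -0.14 q [-27.01  41.09 102.99   0.88  37.09 -27.57] qv [-0.05 -0.03  0.08 -0.09 -0.05  0.09] F [-4.6 -2.9  3. ] op 0.4
```

>>> apply_moves:
  steps:
    - {"x": 2,"y": 0,"z": 0,"spin": 0}

```text
time_s: 36.0
position: [0.5131, -0.1336, 0.0359]
tcp_rot: [[1.0, -0.018, 0.002], [-0.002, 0.018, 1.0], [-0.018, -1.0, 0.018]]
force: [-7.9, -5.3, 3.1]
opening: 0.004
```

```bash
python3 w.py 4
```

```text
36.2 [ 0.513  -0.1337  0.0359] ptg [-0.0176  0.0183 -0.9997] yaw -0.11 q [-26.97  41.13 102.82   0.78  37.43 -27.47] qv [ 0.04 -0.01 -0.09  0.04 -0.05  0.  ] F [-7.1 -3.6  3.9] op 0.7
```

>>> apply_moves:
  steps:
    - {"x": 5,"y": 0,"z": 0,"spin": 0}

```text
time_s: 36.3
position: [0.5137, -0.1334, 0.0358]
tcp_rot: [[1.0, -0.026, 0.001], [-0.0, 0.02, 1.0], [-0.026, -0.999, 0.02]]
force: [-14.4, -9.0, 7.8]
opening: 0.004
```

```bash
python3 w.py 5
```

```text
36.55 [ 0.5141 -0.1334  0.0359] ptg [-0.0254  0.0199 -0.9995] yaw -0.04 q [-26.82  41.27 102.34   0.58  38.21 -27.23] qv [-0.11 -0.04  0.13  0.03 -0.12 -0.01] F [-11.   -5.4   5.9] op 0.7
```

>>> apply_moves:
  steps:
    - {"x": 5,"y": 0,"z": 0,"spin": 0}

```text
time_s: 36.65
position: [0.514, -0.1333, 0.0359]
tcp_rot: [[0.999, -0.036, -0.0], [0.001, 0.022, 1.0], [-0.036, -0.999, 0.022]]
force: [-15.3, -7.7, 8.7]
opening: 0.001
```

```bash
python3 w.py 5
```

```text
36.9 [ 0.5142 -0.1333  0.0359] ptg [-0.035   0.0216 -0.9992] yaw 0.06 q [-26.71  41.39 101.9    0.32  39.06 -26.99] qv [-0.01 -0.01  0.13 -0.07 -0.07  0.01] F [-13.1  -6.8   7. ] op 0.5
```

>>> apply_moves:
  steps:
    - {"x": 8,"y": 0,"z": 0,"spin": 0}

```text
time_s: 37.0
position: [0.5156, -0.1329, 0.036]
tcp_rot: [[0.999, -0.048, -0.002], [0.003, 0.024, 1.0], [-0.048, -0.999, 0.024]]
force: [-14.0, -4.5, 5.8]
opening: 0.004
```

```bash
python3 w.py 4; python3 - <<'E'
from h import *
s=mean("scene",2)
crop("scene","s14",375,250,85,85,8,s)
t=mean("top",1); crop("top","t14",390,160,100,110,5.4,t)
st()
E
```

```text
37.2 [ 0.5191 -0.1325  0.0357] ptg [-0.0413  0.0238 -0.9989] yaw 0.05 q [-26.38  41.67 100.95   0.27  40.1  -26.61] qv [ 0.09 -0.04 -0.06 -0.09 -0.11 -0.03] F [-8.5 -2.8  3.6] op 0.6
37.35 [ 0.5191 -0.1325  0.0357] ptg [-0.0413  0.0237 -0.9989] yaw 0.06 q [-26.37  41.68 100.95   0.26  40.1  -26.61] qv [-0.05 -0.06  0.03 -0.06  0.05 -0.06] F [-8.6 -3.2  3.1] op 0.4
```

View pics/s14.png

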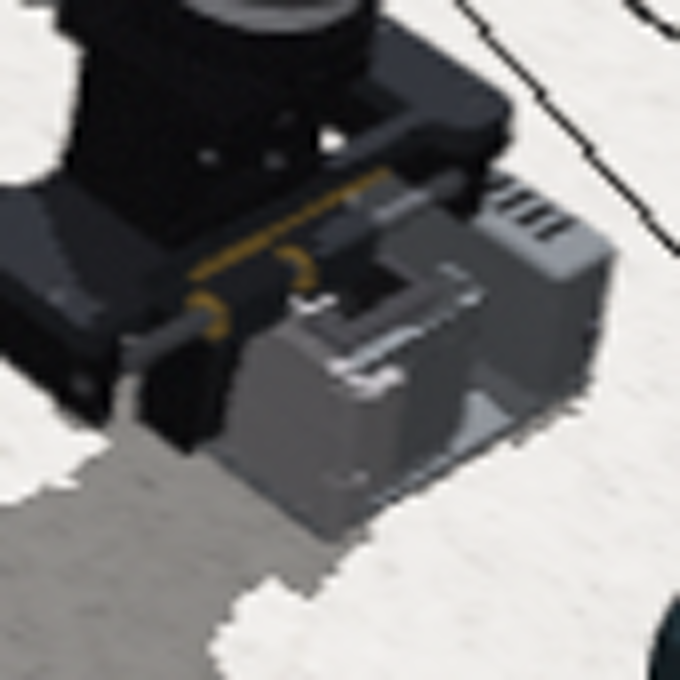

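View pics/t14.png

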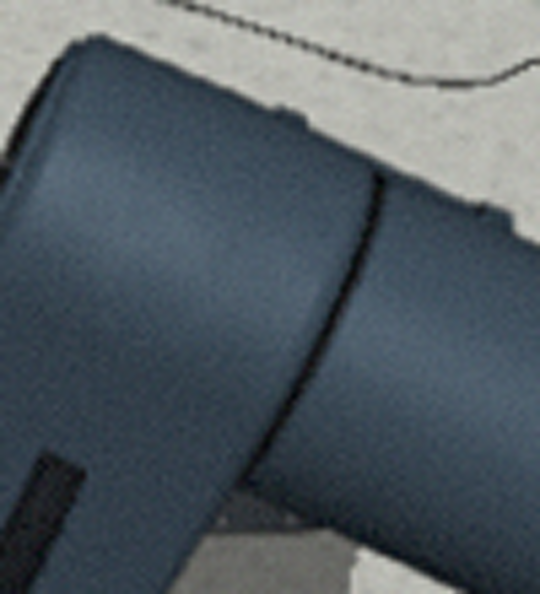

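>>> apply_moves:
  steps:
    - {"x": 4,"y": 0,"z": 0,"spin": 0}

```text
time_s: 37.45
position: [0.5199, -0.1322, 0.0357]
tcp_rot: [[0.999, -0.048, -0.0], [0.001, 0.025, 1.0], [-0.048, -0.999, 0.025]]
force: [-10.3, -5.7, 5.7]
opening: 0.008
```

```bash
python3 w.py 4
```

```text
37.65 [ 0.5199 -0.1322  0.0357] ptg [-0.0475  0.0251 -0.9986] yaw 0.08 q [-26.26  41.79 100.56   0.13  40.73 -26.41] qv [ 0.07  0.03  0.11  0.03 -0.01 -0.04] F [-9.5 -5.1  4.8] op 0.4
```

>>> apply_moves:
  steps:
    - {"x": 5,"y": 0,"z": 0,"spin": 0}

```text
time_s: 37.75
position: [0.5201, -0.1319, 0.0357]
tcp_rot: [[0.998, -0.057, -0.001], [0.002, 0.027, 1.0], [-0.057, -0.998, 0.027]]
force: [-15.5, -8.1, 8.7]
opening: 0.006
```

```bash
python3 w.py 4
```

```text
37.95 [ 0.5202 -0.132   0.0358] ptg [-0.0572  0.0269 -0.998 ] yaw 0.13 q [-2.6150e+01  4.1930e+01  1.0011e+02 -9.0000e-02  4.1580e+01 -2.6160e+01] qv [-0.05 -0.06  0.11  0.02 -0.12 -0.04] F [-13.1  -6.6   7.5] op 0.1
```

>>> apply_moves:
  steps:
    - {"x": 7,"y": 0,"z": 0,"spin": 0}

```text
time_s: 38.05
position: [0.5202, -0.1318, 0.0359]
tcp_rot: [[0.997, -0.071, -0.002], [0.004, 0.029, 1.0], [-0.071, -0.997, 0.029]]
force: [-20.8, -10.1, 12.5]
opening: 0.008
```

```bash
python3 w.py 4
```

```text
38.25 [ 0.5202 -0.1319  0.0359] ptg [-0.0714  0.0291 -0.997 ] yaw 0.22 q [-26.    42.12  99.48  -0.43  42.81 -25.83] qv [-0.09  0.01  0.15 -0.04 -0.22  0.01] F [-17.8  -8.5  11.4] op 0.2
```

>>> apply_moves:
  steps:
    - {"x": -4,"y": 0,"z": 0,"spin": 0}

```text
time_s: 38.35
position: [0.5148, -0.1321, 0.0362]
tcp_rot: [[0.997, -0.073, -0.001], [0.003, 0.03, 1.0], [-0.073, -0.997, 0.03]]
force: [0.1, -1.2, -0.8]
opening: 0.004
```

```bash
python3 w.py 4
```

```text
38.55 [ 0.5166 -0.1317  0.0359] ptg [-0.0706  0.0294 -0.9971] yaw 0.19 q [-26.16  41.97 100.03  -0.4   42.38 -25.99] qv [ 0.1   0.19 -0.29 -0.63  0.36 -0.01] F [-2.3 -0.9  0.4] op 0.2
```

>>> apply_moves:
  steps:
    - {"x": -4,"y": 0,"z": 0,"spin": 0}

```text
time_s: 38.65
position: [0.5142, -0.1318, 0.0359]
tcp_rot: [[0.998, -0.068, -0.002], [0.004, 0.029, 1.0], [-0.068, -0.997, 0.029]]
force: [-0.3, -0.4, 0.2]
opening: 0.007
```

```bash
python3 w.py 4
```

```text
38.85 [ 0.5133 -0.1316  0.0359] ptg [-0.0695  0.0291 -0.9972] yaw 0.2 q [-26.32  41.82 100.56  -0.4   41.93 -26.16] qv [-0.03 -0.01 -0.11 -0.22  0.24  0.03] F [ 0.5 -0.6 -0.6] op 0.5
```

The force fell to zero within 4–7 mm of backing off, so the gate isn't following the finger. I back away more and look.

>>> apply_moves:
  steps:
    - {"x": -20,"y": 0,"z": 0,"spin": 0}

```text
time_s: 38.95
position: [0.4968, -0.1328, 0.0361]
tcp_rot: [[0.998, -0.063, -0.003], [0.004, 0.026, 1.0], [-0.063, -0.998, 0.026]]
force: [0.9, -0.1, -0.5]
opening: 0.005
```

```bash
python3 w.py 6
```

```text
39.25 [ 0.4945 -0.132   0.036 ] ptg [-0.0677  0.0283 -0.9973] yaw 0.2 q [-27.27  41.07 103.29  -0.52  39.83 -27.01] qv [-0.09  0.07 -0.07 -0.09  0.1  -0.1 ] F [0.1 0.3 0.6] op 0.2
```

>>> apply_moves:
  steps:
    - {"x": -30,"y": 0,"z": 30,"spin": 0}

```text
time_s: 39.35
position: [0.4675, -0.133, 0.0636]
tcp_rot: [[0.998, -0.067, -0.003], [0.005, 0.028, 1.0], [-0.066, -0.997, 0.028]]
force: [-0.9, -0.7, 1.1]
opening: 0.009
```

```bash
python3 w.py 6; python3 - <<'E'
from h import *
s=mean("scene",2)
crop("scene","s15",370,240,95,90,7,s)
st()
E
```

```text
39.65 [ 0.4659 -0.1325  0.066 ] ptg [-0.0657  0.0274 -0.9975] yaw 0.19 q [-28.85  36.74 106.75  -0.68  40.57 -28.46] qv [ 0.09  0.5  -0.07  0.    0.25 -0.06] F [ 0.5 -0.6 -0.3] op 0.8
39.75 [ 0.4655 -0.1323  0.0657] ptg [-0.0669  0.028  -0.9974] yaw 0.21 q [-28.84  36.77 106.77  -0.68  40.59 -28.46] qv [-0.1   0.09  0.39 -0.    0.23 -0.04] F [ 0.  -0.9  0.3] op 0.6
```

View pics/s15.png

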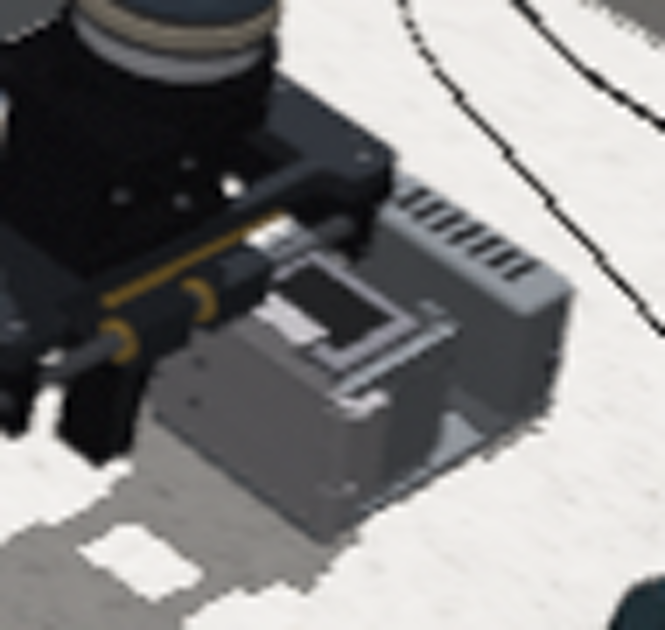

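The gate stays shut with the finger about 50 mm clear. I move the arm away for a full check.

>>> apply_moves:
  steps:
    - {"x": -10,"y": 0,"z": 50,"spin": 0}
    - {"x": 0,"y": 20,"z": 50,"spin": 0}
    - {"x": 0,"y": 45,"z": 20,"spin": 0}
    - {"x": 0,"y": 45,"z": 0,"spin": 0}
    - {"x": 0,"y": 45,"z": 0,"spin": 0}
    - {"x": 0,"y": 45,"z": 0,"spin": 0}
    - {"x": 0,"y": 45,"z": 0,"spin": 0}

```text
time_s: 40.45
position: [0.4607, 0.1157, 0.1829]
tcp_rot: [[0.998, -0.068, 0.009], [-0.007, 0.033, 0.999], [-0.068, -0.997, 0.033]]
force: [0.5, -0.7, 0.6]
opening: 0.002
```

```bash
python3 w.py 8; python3 - <<'E'
from h import *
s=mean("scene",3);t=mean("top",3); np.savez("im2.npz",top=t,scene=s)
a=cv2.resize(s[240:330,370:465],(600,568),interpolation=cv2.INTER_CUBIC); cv2.imwrite("pics/f_s.png",a[:,:,::-1])
b=np.array([.5756,-.1397,0]);R=Rz(-.0157);E1=box(0,0,0,0,0,0)[1]
w=[((box(-.022,.022,-.028,.028,.008,.068)[0]@R.T+b,E1),(0,255,0)),((box(-.040,-.032,-.047,.047,.012,.075)[0]@R.T+b,E1),(0,0,255))]
crop("top","f_t",395,165,70,60,9,t); overlay("top","f_to",w,395,165,70,60,9,t)
cv2.imwrite("pics/f_full.png",t[:,:,::-1])
E
```

```text
40.85 [0.4606 0.1125 0.1827] ptg [-0.0688  0.0332 -0.9971] yaw -0.52 q [ -1.    24.2  103.84   2.22  55.96  -1.72] qv [-0.32 -0.21  0.14  0.18  0.1   0.1 ] F [-0.2  0.4 -0.1] op 0.5
```

View pics/f_s.png

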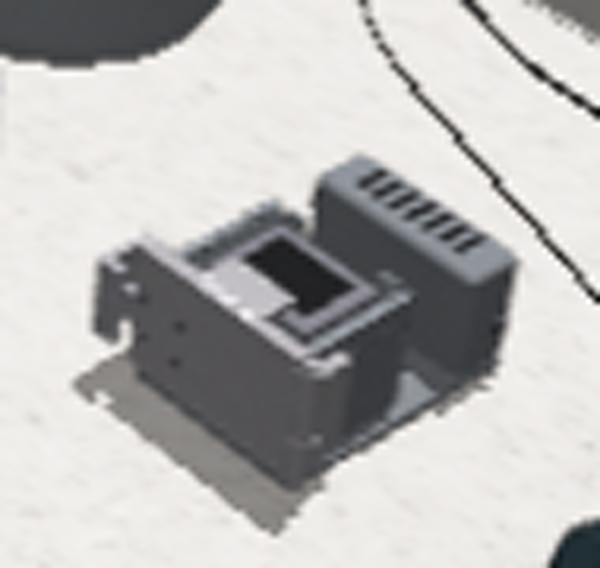

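View pics/f_t.png

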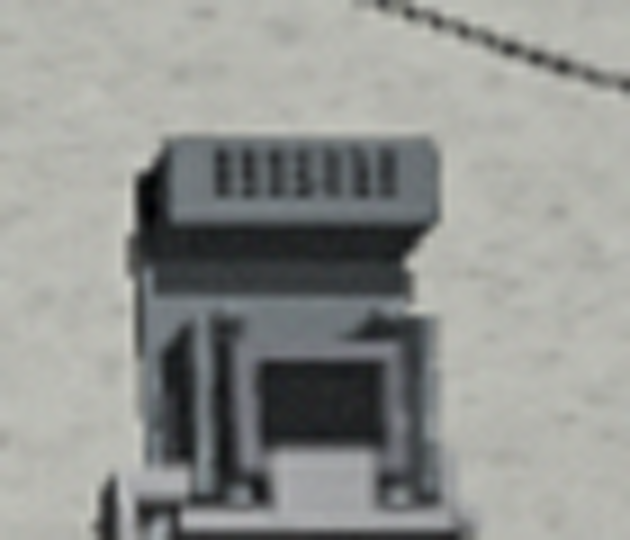

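View pics/f_to.png

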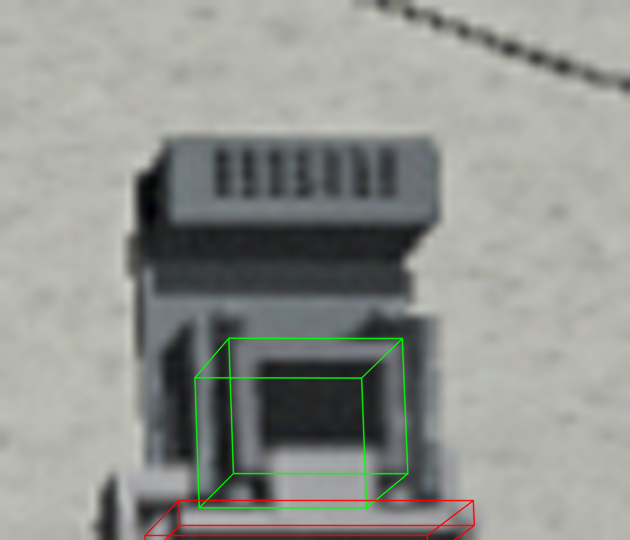

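View pics/f_full.png

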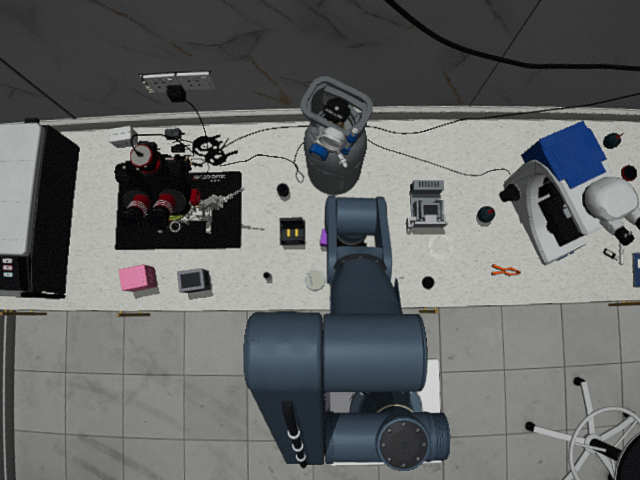

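```bash
python3 - <<'E'
from h import *
st(); print(job.hand_in())
E
```

```text
41.15 [0.4604 0.1131 0.1829] ptg [-0.0686  0.0334 -0.9971] yaw -0.47 q [ -0.93  24.17 103.85   2.23  55.96  -1.71] qv [ 0.46  0.02  0.04 -0.04 -0.01  0.06] F [-0.4 -0.4 -0.6] op 0.3
the job is handed in; nothing more can be done
None
```

The pack is in the lamp supply's bay with the gate shut, and I handed the job in at about 41 s; no verdict was reported.

- **Moving the pack:** I lifted it from the cradle by its y sides, with the jaws reading 55.7 mm. I stood it upright at about (0.474, 0.034), let go, and took it again by its x sides, reading 43.7 mm. I then pressed it down in the bay until it met the floor.
- **Pack seating:** Floor contact came at tool height 35.8 mm (36.3 expected), with a brief 37 N peak at the wrist. That is well above the 15 N or so the roller needs. In the last pictures the pack's top lies level with the bay walls and matches its predicted outline in the bay.
- **Gate:** Closing took about 15 to 25 N at the wrist. The force dropped to zero when I backed off, and in the last pictures the gate is still shut with its lip over the pack's front edge. The arm is well clear. I inferred the latch from this; I did not see the tongue itself or measure the gate angle.
- **Bystanders:** The last top view shows no visible change in the things that can be seen. The arm hides the blue-capped vial and part of the screwdriver there. I compared by eye only.
- **Disagreements:** The scene camera read a few millimetres off from the top camera and the robot's own pose, so I relied on the top camera. The tool also tilted by about 4° over the moves, most of it while pushing the gate after the pack was in.

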